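# Load a roll of sealing film into the bench dispenser

### The job

Load the full roll of sealing film into the bench dispenser: push its sprung pin into the small end cup, compress the spring, swing the roll down level between the cups, and let the spring carry the fixed stub home into the large cup, so that the roll hangs in both cups. Be gentle with the cups and do not drive the pin hard against its stop. Leave the used-up roll and everything else on the bench where it is.

Things in the scene. Friction and masses are not known exactly. Their poses are not given: they have to be found in the camera images.
- dispenser: Fixed film dispenser, 116 x 206 mm, 81 mm high. Origin: on the bench, mid-base; x to its back, y along the roll axis to the small cup, z up. Tear bar at the front, top 36 mm up. A yoke's two uprights carry facing end cups, axis along y at x = 0, 66 mm up. The yoke was clamped anywhere up to 6 mm either way along y, both cups together; this is NOT measured: feel for it. It stays put in the job.
- small_cup (a point): Centre of the small cup's rim as it would be with the yoke in mid-position (y = +70 mm, 66 mm up; the real rim is within 6 mm along y). The cup opens towards -y, 7 mm deep (bottom at y = +77 mm), bore 13 mm at the bottom flaring to 21 mm at the rim, outside 27 mm. It takes the sprung pin; the stub is too thick for it. Axes as the dispenser's.
- large_cup (a point): Centre of the large cup's rim, again for the yoke in mid-position (y = -59 mm, 66 mm up). It opens towards +y, 7 mm deep (bottom at y = -66 mm), bore 18 mm flaring to 24 mm, outside 30 mm. It takes the stub. The rims are 129 mm apart, the bottoms 143 mm. Tops of cups and uprights are 81 mm up; the gap between them is open above. Axes as the dispenser's.
- film_roll: The full roll of sealing film on its spindle, loose, about 0.22 kg: white cylinder 44 mm thick, 100 mm long, with a grey hexagonal flange (50 mm across flats, 58 over corners, 4 mm thick) at each end. It lies on a flat of the flanges. Origin: mid-roll on its axis, 25 mm up when lying; y along the spindle to the sprung pin. Loaded, the origin is on the cup axis or up to 3 mm lower.
- pin_root (a point): Where the sprung pin leaves the full roll's flange (54 mm from the roll's origin along +y; it does not move with the pin). The steel pin, 10 mm thick with a round nose (radius 4 mm), stands out 26 mm when free (tip 80 mm from the origin) and slides in 13 mm at most, then stops dead. Its spring yields at 5 N and takes 0.45 N more per mm (10.9 N at the stop). Collar 4 mm long, 15 mm thick.
- stub_tip (a point): Tip of the full roll's fixed stub (14 mm thick, 12 mm long) on the axis, 66 mm from the origin along -y. With the pin on the bottom of the small cup it must be pressed in more than 10 mm (of its 13) for the stub to pass the large cup's rim; loaded, it is still in by 3 mm. Over 30 N between roll and dispenser (both cups added; 13 N when loaded) damages the cups.
- used_roll: The used-up roll, to be left alone: the same spindle and flanges, but the film on it is only 26 mm in diameter. Origin and axes as for the full roll.
- film_box: Carton of sealing film, 55 x 115 x 55 mm, a bystander. Origin: middle of its underside.
- timer: Bench timer, 22 x 66 x 58 mm, a bystander. Origin: middle of its underside.
- marker_black: Marker pen lying on the bench, 13 x 138 x 13 mm (long along its y), a bystander. Origin: middle of its underside.
- forceps: Forceps lying on the bench, 14 x 126 x 8 mm (long along y), a bystander. Origin: middle of the underside.
- petri_c: Small petri dish, 60 mm in diameter, 16 mm high, a bystander. Origin: middle of its underside.
- plate_b: White well plate, 85 x 128 x 14 mm, a bystander. Origin: middle of its underside.

How it is judged (in metres and radians):
On the way:
1. the full roll is held clear of the bench (height (world z) of film_roll above 0.05 m and contact force between the fingers and film_roll above 1 N), for 0.2 s.
At the end, for the whole second after the job is handed in: The full roll hangs at rest in both cups, stub towards the large cup: origin within 4 mm of the cup axis fore and aft and 62 to 68 mm above the bench, axis within 0.035 rad of the cups', stub tip 55 to 75 mm from the dispenser's origin along -y (z of film_roll in the frame of dispenser between 0.062 and 0.068 m and x of film_roll in the frame of dispenser between -0.004 and 0.004 m and angle between the y axis of film_roll and the y axis of dispenser, either way round below 0.035 rad and y of stub_tip in the frame of dispenser between -0.075 and -0.055 m and linear speed of film_roll below 0.01 m/s); the robot touches nothing.
It fails at once if roll and dispenser press on each other with more than 30 N (contact force between film_roll and dispenser above 30 N).
It fails at once if the used-up roll or another bystander is moved by more than 25 mm (distance of any of used_roll, film_box, timer, marker_black, forceps, petri_c, plate_b from where it was at the start of the episode above 0.025 m).
It also fails if it takes over 48 s, if anything falls off the work surface, if the arm or the gripper's body presses on something with over 40 N, if the wrist force passes 120 N, or if a joint passes its speed limit or range.

### The arm

A 7-joint arm with a two-finger parallel gripper is mounted at the origin on a cart in front of the work surface, level with it; the furniture and walls round the work are solid. World frame = base frame: x ahead of the robot, y to its left, z up, the work surface at z = 0. Lengths are in mm, angles in rad, forces in N, time in s.
With the tool pointing down it reaches from about 425 to 800 mm from the base axis. Payload 8.3 kg.
Tool frame: the origin (TCP) lies at the very end of the fingers, on their centre line; the grasp point (between the pads) lies 19 mm behind it (arm.grip_point_offset is the distance from the TCP to the grasp point, in mm); z points along the fingers, x is the direction in which the jaws open and shut, and the axes are right-handed (so a half turn about z gives the same grasp; the last joint's range is limited). The gripper opens to 85 mm and grips with 20 to 120 N. Pads are 22 mm wide; open, the fingers measure 114 mm over their backs; the gripper's body (76 mm by 85 mm) begins 54 mm behind the grasp point. The pads swing forward as they close: fully open they stand 13 mm farther back than shut.
Start: joints at [-0.063, 0.383, 0.016, 1.37, -0.006, 1.388, -0.046], TCP at [624.98, 0.049, 196.879] pointing down, gripper open.
Joint ranges: [-2.95, 2.95], [-0.25, 2.06], [-1.52, 1.56], [0.18, 2.33], [-1.44, 4.58], [0.02, 2.06], [-3.01, 3.01]. Speed limits (rad/s): [2.39, 2.39, 3.01, 3.01, 3.14, 3.14, 3.14].

### API

Orientations are given as a unit quaternion [w, x, y, z].
In Python, from bench import arm gives the robot as it stands. The module is installed in compiled form; this text tells all that it offers.
- The arm moves only by the tool play_rows, never from a script. Its argument "motion" is a list of rows, each an object with "grip": the opening, from 0 (shut) to 1 (fully open); "delta_pos": the shift along the tool's x, y, z in m, a list of three; "twist": the turn, a rotation vector about the tool's x, y, z in degrees, a list of three. In form: [{"grip": grip, "delta_pos": [dx, dy, dz], "twist": [wx, wy, wz]}, ...]. A call has exactly 10 rows; each row is the pose to reach, as a shift and turn from the pose commanded when the call began, along the tool's axes at that moment; what a row does not reach only later rows make up. A row lasts 1/10 s, in which the tool goes at most 50 mm and 8.59 degrees, less where a joint would pass 70% of its speed; a pose out of reach is approached as far as the arm can. A call with a gripper value outside its range is refused whole. The fingers move at their own pace and stop on an object; "squeeze" is the grip in N (left out, the last holds). Time passes only in rows, so rows that repeat a pose let the fingers close, or fill a call up. It gives the time, the measured TCP pose, the force and the opening at its end, in the units of the state.
- arm.read_state(): the state, without advancing time (a new reading comes with each control period).
- arm.grab_frame(name): name is "scene" or "side" or "wrist"; returns a dict with "image" (420x560x3 uint8, blue, green, red), "fx", "fy", "cx", "cy" (pixels), "T" (4x4, takes a point from camera to world coordinates). Camera axes: x right, y down, z forward; pixel columns grow to the right and rows downward; lengths in mm; the calibration is good to about 2 mm. A picture is of the moment at which its call begins. There is no depth.
- arm.close_job(): hands the job in, once; it reports no verdict.
The state is a dict: "time_s": time; "qpos": joint angles; "joint_vel": joint speeds; "tau": joint torques, N m; "ee_pos": TCP position; "ee_rot": TCP orientation; "force": force on the tool from outside, world axes, zero at the start; "ft_torque": the same for the moment, N m; "opening": finger opening in mm.
Only numpy, scipy, OpenCV 4.12 (cv2) and the standard library are available. Lean on these libraries where they do the work, as an engineer would, in place of code of your own. Each camera call takes 0.05 s, during which the arm holds its last target.

## Working session

There is one attempt and no reset: what is moved stays moved. The work goes in short steps, Python scripts to look and compute and a tool call to move; the robot and the scene stay as the last step left them, time stands still between calls to the robot, and variables do not carry over. Pictures are saved under pics/ and viewed, and the job is handed in when it is done.

Besides the shell and the picture viewer there is one more tool, called after ">>>" as name([rows], argument=value, ...), one row to a line, values as JSON. play_rows: Moves the arm, as the interface text tells. Its arguments: {"type":"object","properties":{"motion":{"type":"array","items":{"type":"object","properties":{"grip":{"type":"number"},"delta_pos":{"type":"array","items":{"type":"number"}},"twist":{"type":"array","items":{"type":"number"}}}}},"squeeze":{"type":"number"}},"required":["motion"]}

```bash
mkdir -p pics; ls; python3 - <<'E'
from bench import arm
import cv2,numpy as np
for n in ["scene","side","wrist"]:
    f=arm.grab_frame(n); cv2.imwrite(f"pics/{n}0.png",f["image"])
    np.savez(f"pics/{n}0.npz",**{k:f[k] for k in["fx","fy","cx","cy","T"]})
    print(n,f["fx"],f["fy"],f["cx"],f["cy"],np.round(f["T"],3).tolist())
print(arm.read_state())
E
```

```text
pics
scene 418.1067089089305 418.1067089089305 278.63406011032595 209.4982790616338 [[-0.668, -0.512, 0.541, -158.237], [-0.744, 0.44, -0.502, 658.799], [0.019, -0.738, -0.675, 902.465], [0.0, 0.0, 0.0, 1.0]]
side 414.1750451085128 414.1750451085128 275.8847930941541 207.59171141892284 [[0.85, -0.237, 0.47, -178.577], [-0.526, -0.359, 0.771, -1132.291], [-0.014, -0.903, -0.43, 718.588], [0.0, 0.0, 0.0, 1.0]]
wrist 348.31711192483175 348.31711192483175 279.52869217157274 204.94893957191508 [[1.0, 0.001, -0.002, 625.045], [-0.0, -0.965, -0.261, 65.413], [-0.002, 0.261, -0.965, 371.792], [0.0, 0.0, 0.0, 1.0]]
{'time_s': 0.15, 'qpos': array([-0.06289594,  0.38410495,  0.01638047,  1.3709189 , -0.00628133,
        1.38821712, -0.0465198 ]), 'joint_vel': array([ 4.79138290e-04, -2.46919756e-03,  4.20998978e-05, -3.12932316e-03,
        2.81921356e-04, -8.87844451e-04,  1.33509320e-03]), 'tau': array([ 3.13456680e-03, -6.28150821e+01,  8.46451297e-01, -3.72163582e+01,
        1.68576470e-02,  1.09401988e-02, -6.53258235e-05]), 'ee_pos': array([6.24543826e+02, 2.70820239e-02, 1.96068534e+02]), 'ee_rot': array([ 1.86543407e-05,  9.99999680e-01,  1.93605553e-05, -7.99096390e-04]), 'force': array([-0.94141712,  0.33048456,  0.28630956]), 'ft_torque': array([ 0.01774222,  0.00032646, -0.03055807]), 'opening': 85.41673309003463}
```

View pics/scene0.png

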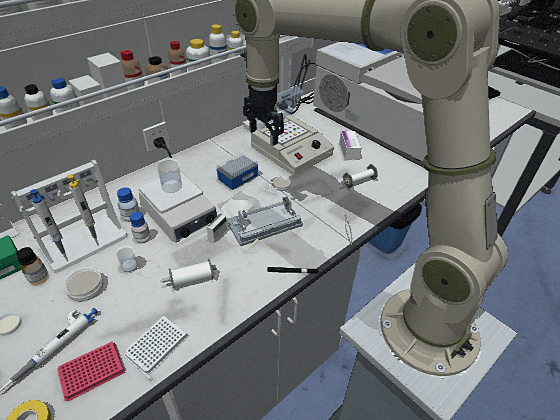

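View pics/side0.png

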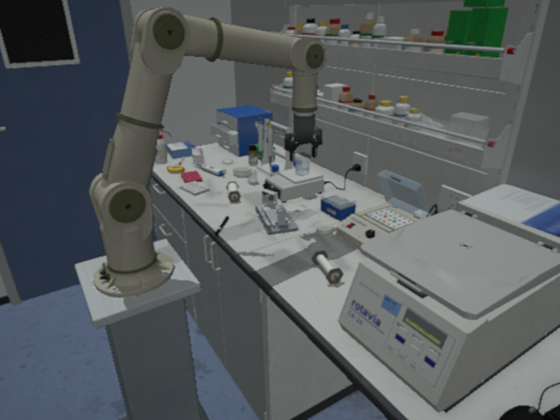

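View pics/wrist0.png

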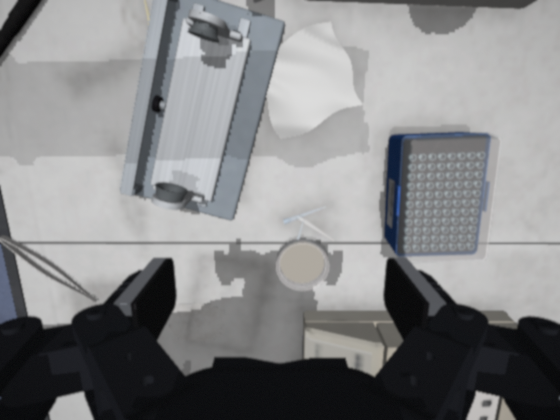

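The scene view shows the full roll (white) at about (190,275), the dispenser at (265,220) and the used roll at (360,175). I'll enlarge these.

```bash
python3 - <<'E'
import cv2
a=cv2.imread("pics/scene0.png");b=cv2.imread("pics/side0.png");c=cv2.imread("pics/wrist0.png")
cv2.imwrite("pics/c1.png",cv2.resize(a[180:310,140:340],None,fx=4,fy=4,interpolation=cv2.INTER_CUBIC)[:600,:800])
cv2.imwrite("pics/c2.png",cv2.resize(b[160:285,200:360],None,fx=4.8,fy=4.8,interpolation=cv2.INTER_CUBIC))
cv2.imwrite("pics/c3.png",cv2.resize(c[0:230,110:380],None,fx=2.6,fy=2.6,interpolation=cv2.INTER_CUBIC))
E
```

```text
(no output)
```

View pics/c1.png

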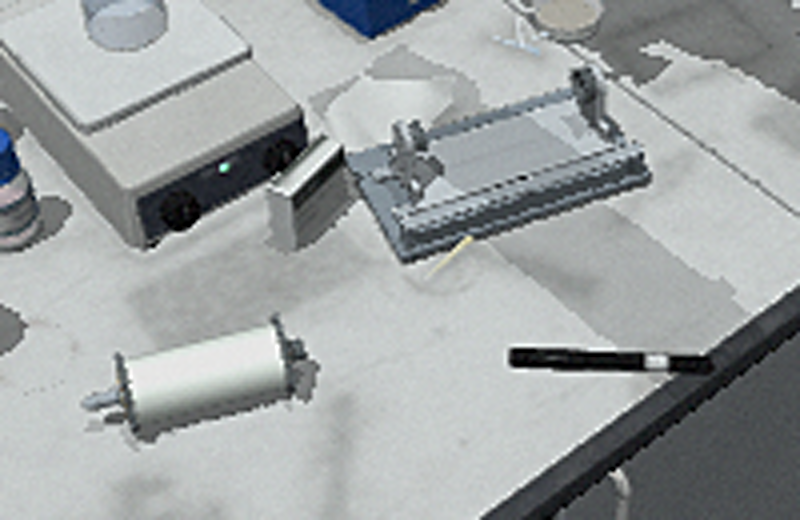

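View pics/c2.png

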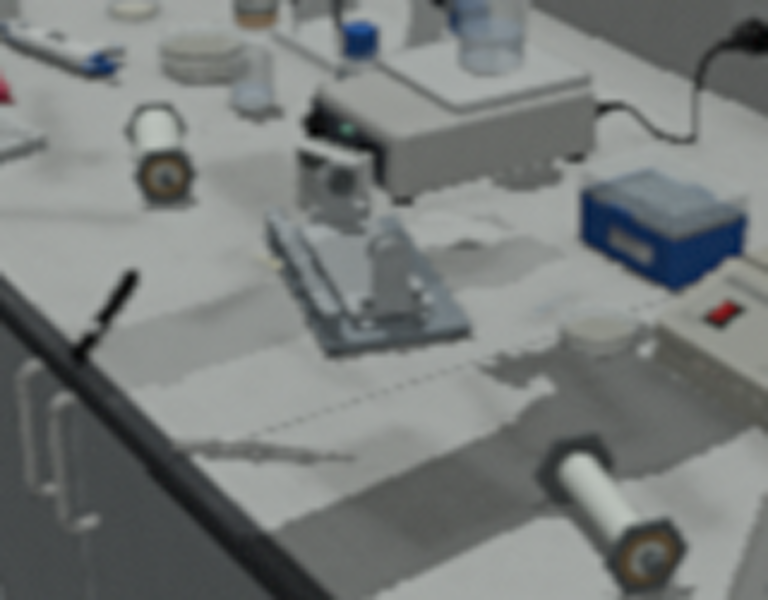

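View pics/c3.png

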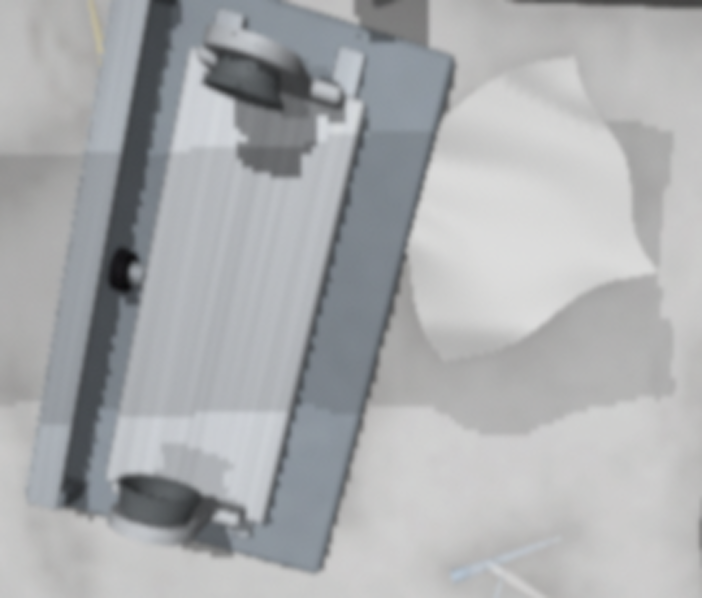

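```bash
cat > h.py <<'E'
import numpy as np
class Cam:
    def __init__(s,d): s.fx,s.fy,s.cx,s.cy=[float(d[k]) for k in("fx","fy","cx","cy")]; s.T=np.array(d["T"])
    def ray(s,u,v,z):
        d=s.T[:3,:3]@np.array([(u-s.cx)/s.fx,(v-s.cy)/s.fy,1]); o=s.T[:3,3]
        return o+d*(z-o[2])/d[2]
    def proj(s,p):
        q=s.T[:3,:3].T@(np.array(p,float)-s.T[:3,3]); return np.array([s.fx*q[0]/q[2]+s.cx,s.fy*q[1]/q[2]+s.cy])
def load(n): return Cam(np.load(f"pics/{n}.npz"))
E
python3 - <<'E'
from h import *
s,d,w=load("scene0"),load("side0"),load("wrist0")
C1=lambda u,v:(140+u/4,180+v/4)
C2=lambda u,v:(200+u/4.8,160+v/4.8)
C3=lambda u,v:(110+u/2.6,v/2.6)
p=lambda *a:print(a[0],np.round(a[1],1))
p("scene flangeL",s.ray(*C1(127,397),25));p("flangeR",s.ray(*C1(282,356),25));p("pin",s.ray(*C1(84,403),25));p("R end",s.ray(*C1(305,350),25))
p("side stub face",d.ray(*C2(167,177),25)); p("side far top flange",d.ray(*C2(152,103),50)); p("side near top",d.ray(*C2(163,148),50))
for z in(0,10):
  p(f"w BRcorner z{z}",w.ray(*C3(322,570),z));p("w TR",w.ray(*C3(455,60),z));p("w BL",w.ray(*C3(30,500),z))
p("bottom cup rim center? ",w.ray(*C3(160,488),66));p("top",w.ray(*C3(245,92),66))
# scene base corners near bottom
p("scene front-left corner",s.ray(*C1(403,263),0));p("scene front-right",s.ray(*C1(650,182),0));p("scene back-left",s.ray(*C1(350,155),0))
E
```

```text
scene flangeL [525.6 397.9  25. ]
flangeR [487.7 301.9  25. ]
pin [539.6 421.5  25. ]
R end [481.9 287.3  25. ]
side stub face [491.2 290.3  25. ]
side far top flange [529.9 394.4  50. ]
side near top [491.8 295.8  50. ]
w BRcorner z0 [573.1 -51.8   0. ]
w TR [629.5 147.4   0. ]
w BL [451.  -20.9   0. ]
w BRcorner z10 [574.5 -48.6  10. ]
w TR [629.4 145.2  10. ]
w BL [455.7 -18.6  10. ]
bottom cup rim center?  [527.4  -1.3  66. ]
top [563.8 123.9  66. ]
scene front-left corner [520.  175.3   0. ]
scene front-right [462.4 -20.    0. ]
scene back-left [636.5 136.2  -0. ]
```

```bash
python3 - <<'E'
from h import *
s=load("scene0")
for n,u,v,z in[("balance front-left bottom",175,241,0),("bal right corner",216,228,0),("beaker base",170,186,60),("beaker rim front",170,192,120),("timer bottom",212,241,0),("timer r",228,227,0)]:
    print(n,np.round(s.ray(u,v,z)))
E
```

```text
balance front-left bottom [661. 309.   0.]
bal right corner [627. 187.   0.]
beaker base [822. 218.  60.]
beaker rim front [728. 264. 120.]
timer bottom [590. 227.   0.]
timer r [606. 157.  -0.]
```

>>> play_rows([
  {"grip": 1, "delta_pos": [-0.02, -0.045, 0.005], "twist": [0, 0, 3]},
  {"grip": 1, "delta_pos": [-0.04, -0.09, 0.01], "twist": [0, 0, 6]},
  {"grip": 1, "delta_pos": [-0.06, -0.13, 0.015], "twist": [0, 0, 9]},
  {"grip": 1, "delta_pos": [-0.08, -0.175, 0.025], "twist": [0, 0, 12]},
  {"grip": 1, "delta_pos": [-0.1, -0.22, 0.035], "twist": [0, 0, 15]},
  {"grip": 1, "delta_pos": [-0.112, -0.265, 0.045], "twist": [0, 0, 18]},
  {"grip": 1, "delta_pos": [-0.1165, -0.31, 0.06], "twist": [0, 0, 21.6]},
  {"grip": 1, "delta_pos": [-0.1165, -0.349, 0.076], "twist": [0, 0, 21.6]},
  {"grip": 1, "delta_pos": [-0.1165, -0.349, 0.076], "twist": [0, 0, 21.6]},
  {"grip": 1, "delta_pos": [-0.1165, -0.349, 0.076], "twist": [0, 0, 21.6]},
])

```text
time_s: 1.15
ee_pos: [507.3, 349.9, 119.6]
ee_rot: [0.001, 0.983, -0.186, -0.001]
force: [-0.0, -0.7, -1.3]
opening: 85.5
```

```bash
cat > snap.py <<'E'
import sys
from bench import arm
import cv2,numpy as np
n,o=sys.argv[1:3]
f=arm.grab_frame(n); cv2.imwrite(f"pics/{o}.png",f["image"])
np.savez(f"pics/{o}.npz",**{k:f[k] for k in["fx","fy","cx","cy","T"]})
c=[int(x) for x in sys.argv[3:7]] or [0,560,0,420]
im=f["image"][c[2]:c[3],c[0]:c[1]]; k=min(800/im.shape[1],600/im.shape[0])
cv2.imwrite(f"pics/{o}c.png",cv2.resize(im,None,fx=k,fy=k,interpolation=cv2.INTER_CUBIC))
s=arm.read_state();print(k,s["time_s"],s["ee_pos"],s["ee_rot"],s["force"],s["opening"])
E
python3 snap.py wrist w1
```

```text
1.4285714285714286 1.2 [508.48636887 348.47110426 120.39617261] [ 6.03121072e-04  9.82300037e-01 -1.87313191e-01 -2.04615044e-04] [ 0.13016502 -0.59435104 -0.03871246] 85.33169217294976
```

View pics/w1c.png

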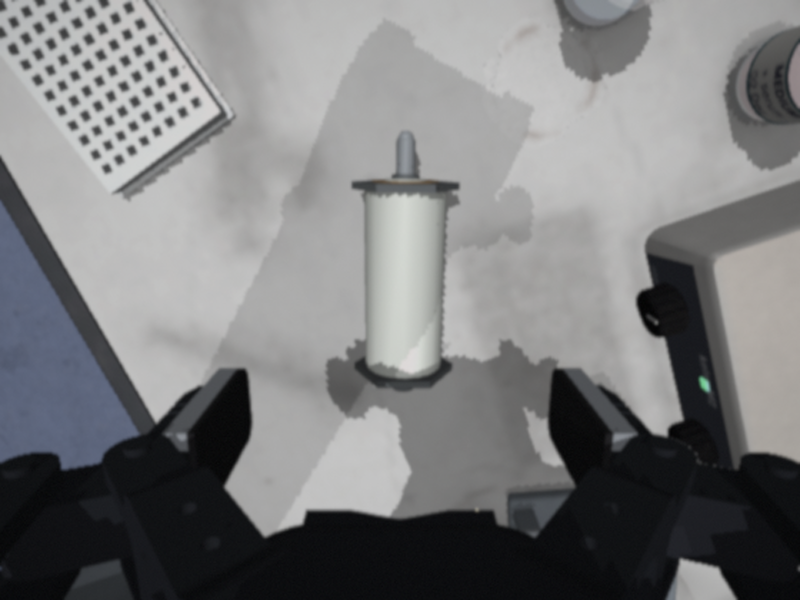

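```bash
python3 - <<'E'
from h import *
w=load("w1");k=1.42857
q=lambda u,v,z:w.ray(u/k,v/k,z)
tip=q(405,131,27);A=(q(352,185,25)+q(459,185,25))/2;B=(q(356,366,25)+q(452,366,25))/2
for n,x in(("tip",tip),("A",A),("B",B)):print(n,np.round(x,1))
print(np.linalg.norm(A-B),np.degrees(np.arctan2(*(A-B)[:2])),np.linalg.norm(tip-B), "mid",(A+B)/2, "from tip", tip-80*(A-B)/np.linalg.norm(A-B))
# film edges
for v in(220,340): print((q(365,v,25)+q(445 if v<300 else 441,v,25))/2)
E
```

```text
tip [539. 422.  27.]
A [529.4 396.6  25. ]
B [490.9 300.   25. ]
103.91482646415061 21.753109469663393 131.16679873175121 mid [510.14749793 348.30593206  25.        ] from tip [509.38270369 347.74242092  27.        ]
[522.42577446 379.37698786  25.        ]
[496.25417891 315.37710605  25.        ]
```

>>> play_rows([
  {"grip": 1, "delta_pos": [0.002, 0, 0.03], "twist": [0, 0, 0.3]},
  {"grip": 1, "delta_pos": [0.002, 0, 0.065], "twist": [0, 0, 0.3]},
  {"grip": 1, "delta_pos": [0.002, 0, 0.095], "twist": [0, 0, 0.3]},
  {"grip": 1, "delta_pos": [0.002, 0, 0.1165], "twist": [0, 0, 0.3]},
  {"grip": 1, "delta_pos": [0.002, 0, 0.1165], "twist": [0, 0, 0.3]},
  {"grip": 0.4, "delta_pos": [0.002, 0, 0.1165], "twist": [0, 0, 0.3]},
  {"grip": 0.4, "delta_pos": [0.002, 0, 0.1165], "twist": [0, 0, 0.3]},
  {"grip": 0.4, "delta_pos": [0.002, 0, 0.1165], "twist": [0, 0, 0.3]},
  {"grip": 0.4, "delta_pos": [0.002, 0, 0.1165], "twist": [0, 0, 0.3]},
  {"grip": 0.4, "delta_pos": [0.002, 0, 0.1165], "twist": [0, 0, 0.3]},
], squeeze=70)

```text
time_s: 2.2
ee_pos: [510.6, 348.6, 5.1]
ee_rot: [-0.0, 0.982, -0.19, 0.0]
force: [-0.2, 0.2, -0.6]
opening: 34.5
```

```bash
python3 snap.py wrist w2
```

```text
1.4285714285714286 2.25 [510.48220278 348.52555339   4.89295024] [-2.95460596e-04  9.81806076e-01 -1.89886027e-01  1.95213766e-04] [-0.36507595  0.47369773  0.78363484] 33.85874806560601
```

View pics/w2c.png

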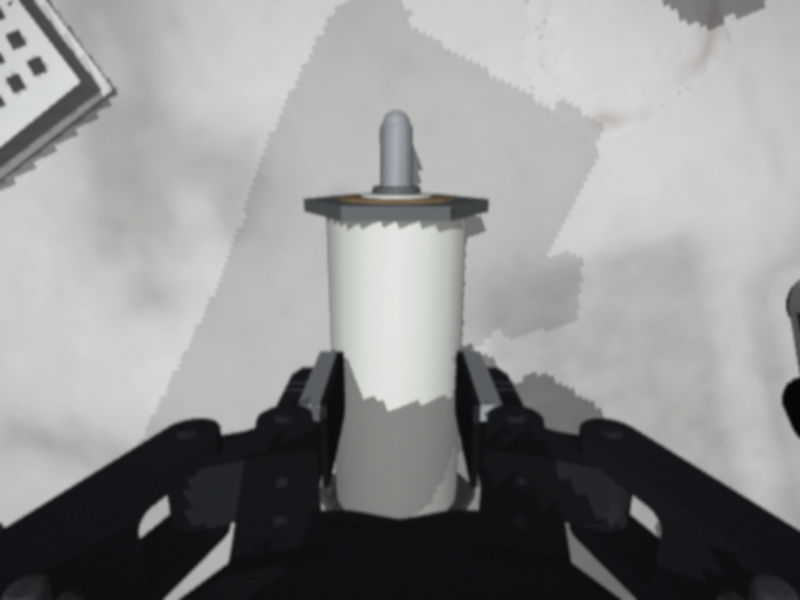

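```bash
python3 - <<'E'
import cv2
c=cv2.imread("pics/w2.png")
cv2.imwrite("pics/w2d.png",cv2.resize(c[230:370,180:380],None,fx=4,fy=4,interpolation=cv2.INTER_CUBIC))
E
```

```text
(no output)
```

View pics/w2d.png

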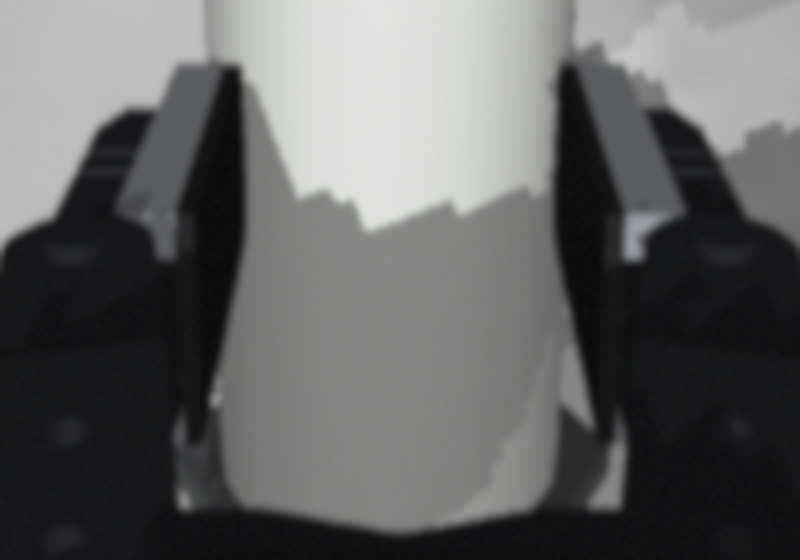

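The pads hold the film near its middle. Next is a pose helper that tracks the commanded pose. After that I'll lift.

```bash
cat > trk.py <<'E'
import numpy as np, json
from scipy.spatial.transform import Rotation as Ro
F="cmd.json"
def get():
    d=json.load(open(F)); return np.array(d["p"]),Ro.from_quat(d["q"])
def put(p,R): json.dump({"p":list(map(float,p)),"q":list(map(float,R.as_quat()))},open(F,"w"))
def apply(dp_m,tw): # update commanded after a call's last row
    p,R=get(); put(p+R.apply(np.array(dp_m)*1000),R*Ro.from_rotvec(np.radians(tw)))
def delta(p2,R2):
    p,R=get(); return np.round(R.inv().apply(np.array(p2)-p)/1000,5),np.round(np.degrees((R.inv()*R2).as_rotvec()),2)
def toolR(yaw_deg,tilt_deg): # yaw: axis angle from +y toward +x ; tilt: pin down
    return Ro.from_euler("z",-yaw_deg,degrees=True)*Ro.from_euler("x",180,degrees=True)*Ro.from_euler("x",-tilt_deg,degrees=True)
E
python3 - <<'E'
from trk import *; from h import *
put([624.98,.049,196.879],Ro.from_euler("x",180,degrees=True))
apply([-0.1165,-.349,.076],[0,0,21.6]); apply([.002,0,.1165],[0,0,.3])
p,R=get(); print(p,R.as_quat())
w=load("w2");k=1.42857
tip=w.ray(397/k,111/k,25); A=w.ray(397/k,190/k,25);
c=(w.ray(305/k,205/k,25)+w.ray(488/k,205/k,25))/2
print("tip",tip,"flange",c); a=-R.as_matrix()[:,1]
for q in(tip,c): print("in tool",R.inv().apply(q-p))
E
```

```text
[510.33955297 348.31275089   4.379     ] [ 9.81793322e-01 -1.89952292e-01  1.16312233e-17  6.01175025e-17]
tip [539.7746882  421.91537109  25.        ] flange [529.353487   396.49650007  25.        ]
in tool [ -0.1418925  -79.27012521 -20.621     ]
in tool [ -0.33013244 -51.79859443 -20.621     ]
```

>>> play_rows([
  {"grip": 0.3, "delta_pos": [0, 0, 0], "twist": [0, 0, 0]},
  {"grip": 0.3, "delta_pos": [0, 0, 0], "twist": [0, 0, 0]},
  {"grip": 0.3, "delta_pos": [0, 0, -0.01], "twist": [0, 0, 0]},
  {"grip": 0.3, "delta_pos": [0, 0, -0.03], "twist": [0, 0, 0]},
  {"grip": 0.3, "delta_pos": [0, 0, -0.06], "twist": [0, 0, 0]},
  {"grip": 0.3, "delta_pos": [0, 0, -0.09], "twist": [0, 0, 0]},
  {"grip": 0.3, "delta_pos": [0, 0, -0.12], "twist": [0, 0, 0]},
  {"grip": 0.3, "delta_pos": [0, 0, -0.15], "twist": [0, 0, 0]},
  {"grip": 0.3, "delta_pos": [0, 0, -0.17], "twist": [0, 0, 0]},
  {"grip": 0.3, "delta_pos": [0, 0, -0.17], "twist": [0, 0, 0]},
], squeeze=70)

```text
time_s: 3.25
ee_pos: [511.8, 349.5, 178.5]
ee_rot: [-0.002, 0.982, -0.19, 0.002]
force: [0.4, 0.6, 1.2]
opening: 25.8
```

```bash
python3 -c "
from trk import *;apply([0,0,-.17],[0,0,0])"; python3 snap.py wrist w3
```

```text
1.4285714285714286 3.3 [511.09505791 348.88749508 176.17134475] [-0.00122302  0.98179313 -0.1899461   0.00111221] [-0.24551546  0.17691954 -0.32807073] 25.343440151742854
```

View pics/w3c.png

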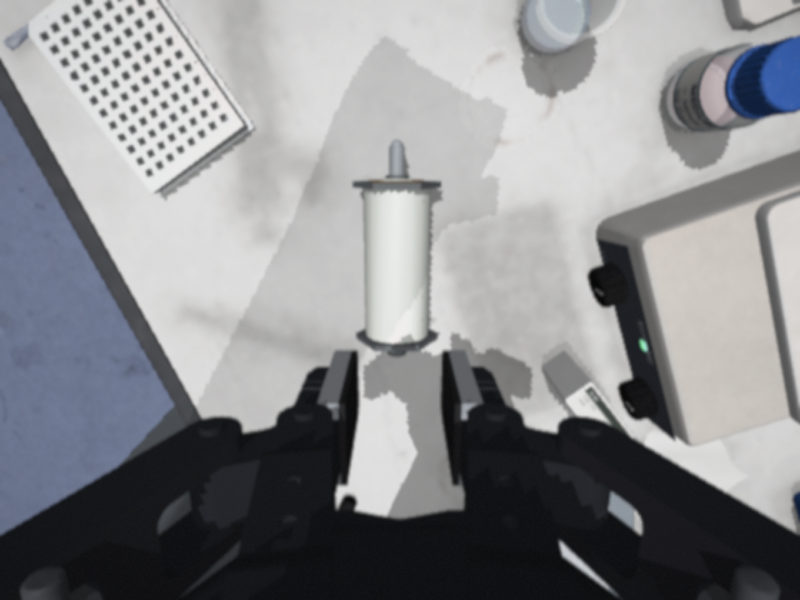

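The roll is still lying on the bench and was not gripped. By parallax the pad tips look well behind the nominal TCP, so I'll check that.

```bash
python3 -c "
from bench import arm
print(arm.grip_point_offset,[a for a in dir(arm) if a[0]!='_'])"; python3 snap.py scene s3 120 320 120 270;python3 snap.py side d3 180 340 80 200; python3 - <<'E'
from trk import *; from h import *
p,R=get();a=R.as_matrix()
for n,c in(("s3",(120,120,4)),("d3",(180,80,5))):
    m=load(n)
    for off in(0,-19,-40,-60): print(n,off,(m.proj(p+off*a[:,2])-np.array(c[:2]))*c[2])
E
```

```text
18.700000000000003 ['IKError', 'close_job', 'grab_frame', 'grip_point_offset', 'read_state']
4.0 3.35 [510.39206504 348.33444228 174.51025665] [-2.14892195e-04  9.81797106e-01 -1.89932509e-01  1.95237597e-04] [-0.76025641  0.20053238 -0.37219687] 25.41208070678031
5.0 3.4 [509.92498767 347.99547564 173.49154205] [ 4.56380194e-04  9.81798047e-01 -1.89926768e-01 -4.57578040e-04] [-0.18087564  1.12275209 -0.67070101] 25.647343494943623
s3 0 [254.25858259 454.34449503]
s3 -19 [249.98171122 432.04813448]
s3 -40 [245.12466004 406.72715685]
s3 -60 [240.3667024 381.9227777]
d3 0 [252.72016714 388.75608775]
d3 -19 [251.30099778 366.54843439]
d3 -40 [249.71638377 341.75184584]
d3 -60 [248.19130954 317.88695637]
```

View pics/s3c.png

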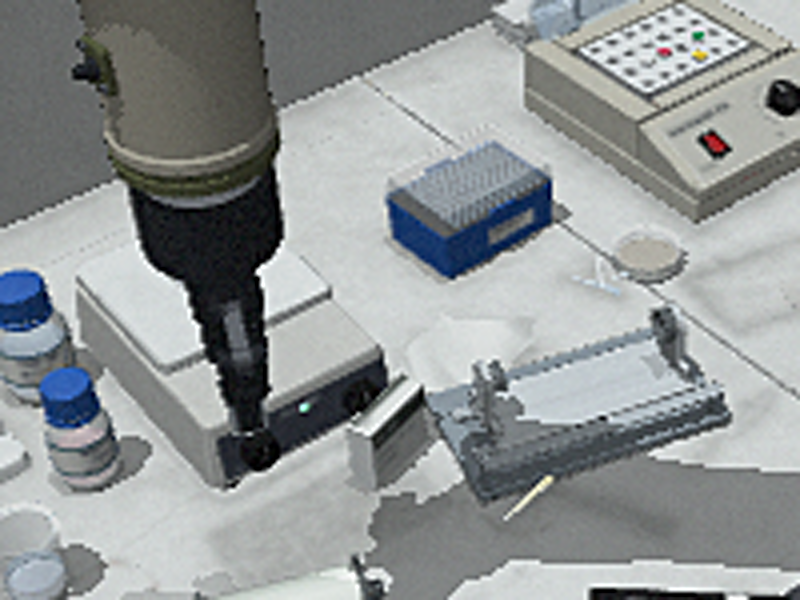

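View pics/d3c.png

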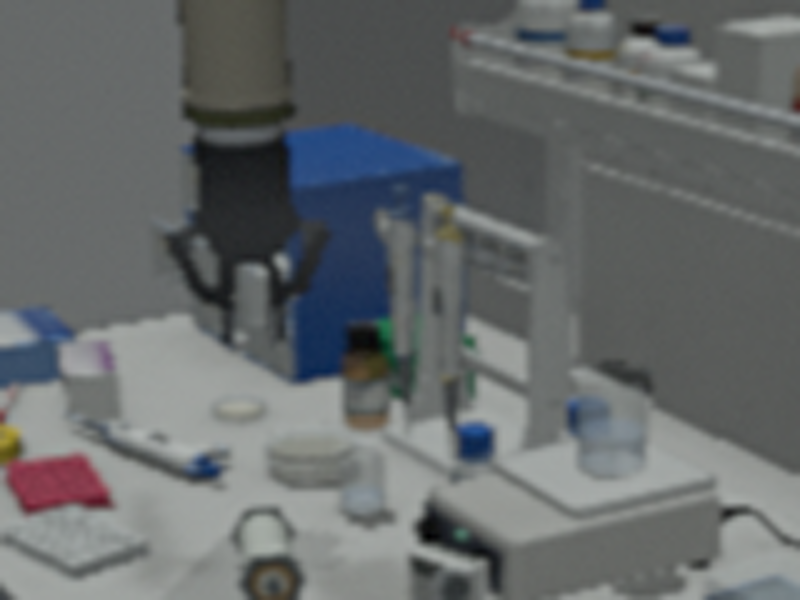

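```bash
python3 - <<'E'
from trk import *; from h import *
p,R=get(); w=load("w3");k=1.42857
q=lambda u,v,z:w.ray(u/k,v/k,z)
tip=q(397,140,26);A=(q(354,184,25)+q(441,184,25))/2;B=(q(357,336,25)+q(439,336,25))/2
for n,x in(("tip",tip),("A",A),("B",B),("mid",(A+B)/2)):print(n,np.round(x,1),"tool",np.round(R.inv().apply(x-p),1))
print(np.degrees(np.arctan2(*(A-B)[:2])))
E
```

```text
tip [540.1 421.5  26. ] tool [  0.3 -79.  148.4]
A [530.2 396.1  25. ] tool [  0.6 -51.8 149.4]
B [491.6 299.3  25. ] tool [  0.9  52.5 149.4]
mid [510.9 347.7  25. ] tool [  0.7   0.4 149.4]
21.7663856545164
```

>>> play_rows([
  {"grip": 1, "delta_pos": [0, 0, 0.03], "twist": [0, 0, 0]},
  {"grip": 1, "delta_pos": [0, 0, 0.065], "twist": [0, 0, 0]},
  {"grip": 1, "delta_pos": [0, 0, 0.1], "twist": [0, 0, 0]},
  {"grip": 1, "delta_pos": [0, 0, 0.13], "twist": [0, 0, 0]},
  {"grip": 1, "delta_pos": [0, 0, 0.155], "twist": [0, 0, 0]},
  {"grip": 1, "delta_pos": [0, 0, 0.17], "twist": [0, 0, 0]},
  {"grip": 1, "delta_pos": [0, 0, 0.18], "twist": [0, 0, 0]},
  {"grip": 1, "delta_pos": [0, 0, 0.188], "twist": [0, 0, 0]},
  {"grip": 1, "delta_pos": [0, 0, 0.192], "twist": [0, 0, 0]},
  {"grip": 1, "delta_pos": [0, 0, 0.192], "twist": [0, 0, 0]},
])

```text
time_s: 4.4
ee_pos: [510.5, 348.4, -17.4]
ee_rot: [-0.0, 0.982, -0.19, 0.0]
force: [-0.3, -0.4, 1.0]
opening: 85.2
```

```bash
python3 -c "
from trk import *;apply([0,0,.192],[0,0,0]);print(get()[0])"; python3 snap.py wrist w4;python3 snap.py side d4 200 280 150 210
```

```text
[510.33955297 348.31275089 -17.621     ]
1.4285714285714286 4.45 [510.69954357 348.60628328 -16.9870112 ] [-3.57894739e-04  9.81796378e-01 -1.89935932e-01  2.91988627e-04] [0.48626239 0.05993713 0.69034491] 85.37299484300956
10.0 4.5 [510.8207331  348.70969065 -16.72777369] [-5.14619765e-04  9.81795526e-01 -1.89939710e-01  4.31429401e-04] [-0.42114583  0.7177688  -0.25690211] 85.23767849864389
```

View pics/w4c.png

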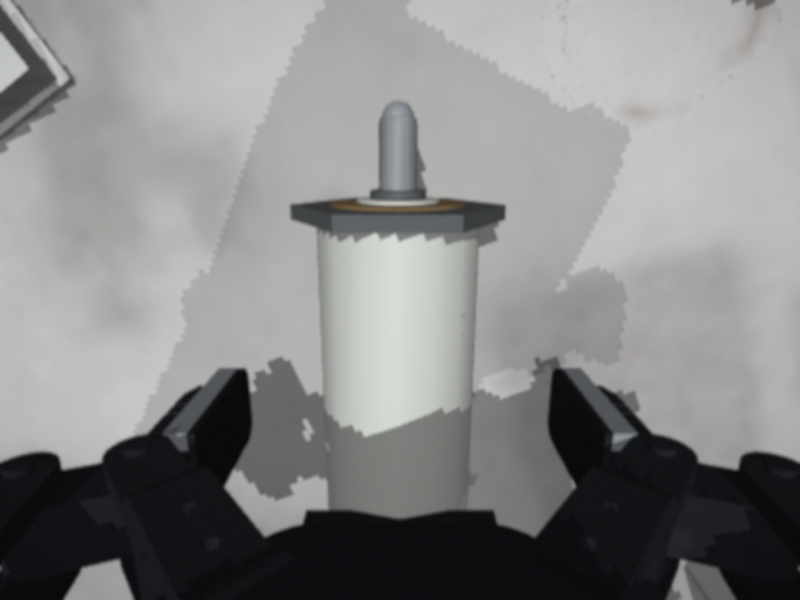

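View pics/d4c.png

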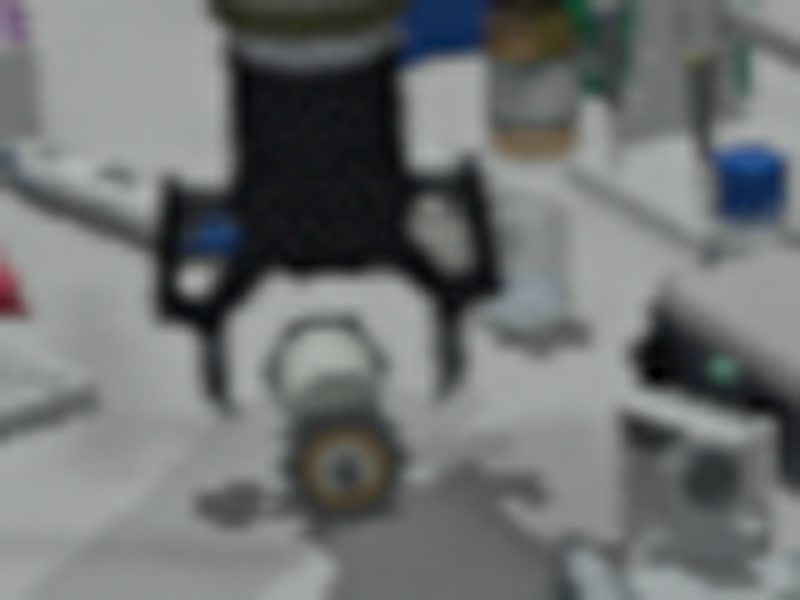

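>>> play_rows([
  {"grip": 1, "delta_pos": [0.0005, 0, 0.005], "twist": [0, 0, 0]},
  {"grip": 1, "delta_pos": [0.0005, 0, 0.01], "twist": [0, 0, 0]},
  {"grip": 0.3, "delta_pos": [0.0005, 0, 0.01], "twist": [0, 0, 0]},
  {"grip": 0.3, "delta_pos": [0.0005, 0, 0.01], "twist": [0, 0, 0]},
  {"grip": 0.3, "delta_pos": [0.0005, 0, 0.01], "twist": [0, 0, 0]},
  {"grip": 0.3, "delta_pos": [0.0005, 0, 0.01], "twist": [0, 0, 0]},
  {"grip": 0.3, "delta_pos": [0.0005, 0, 0.01], "twist": [0, 0, 0]},
  {"grip": 0.3, "delta_pos": [0.0005, 0, 0.01], "twist": [0, 0, 0]},
  {"grip": 0.3, "delta_pos": [0.0005, 0, 0.01], "twist": [0, 0, 0]},
  {"grip": 0.3, "delta_pos": [0.0005, 0, 0.01], "twist": [0, 0, 0]},
], squeeze=70)

```text
time_s: 5.5
ee_pos: [511.1, 348.3, -27.2]
ee_rot: [-0.0, 0.982, -0.19, 0.0]
force: [-0.1, -0.2, 4.4]
opening: 41.9
```

```bash
python3 -c "
from trk import *;apply([0.0005,0,.010],[0,0,0]);print(get()[0])"; python3 snap.py wrist w5;python3 snap.py side d5 200 280 150 210
```

```text
[510.8034711 348.126257  -27.621    ]
1.4285714285714286 5.55 [511.09995316 348.31533028 -27.17697801] [-2.82428302e-04  9.81796404e-01 -1.89935976e-01  2.56583429e-04] [-0.10302418 -0.319746    5.10050393] 42.05646972127194
10.0 5.6 [511.10400093 348.35181121 -27.17296451] [-3.10146280e-04  9.81797408e-01 -1.89930755e-01  2.47750976e-04] [-0.70997121  0.16907937  5.93581451] 42.10786305079693
```

View pics/w5c.png

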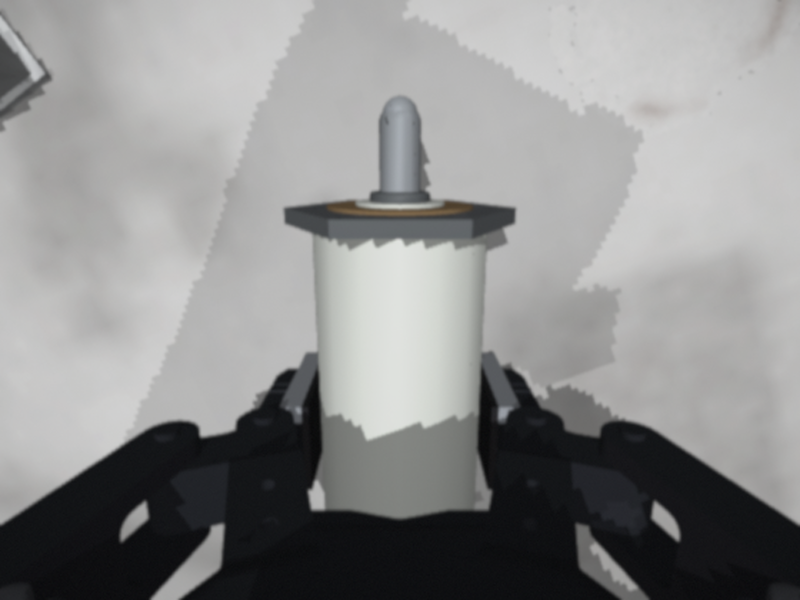

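View pics/d5c.png

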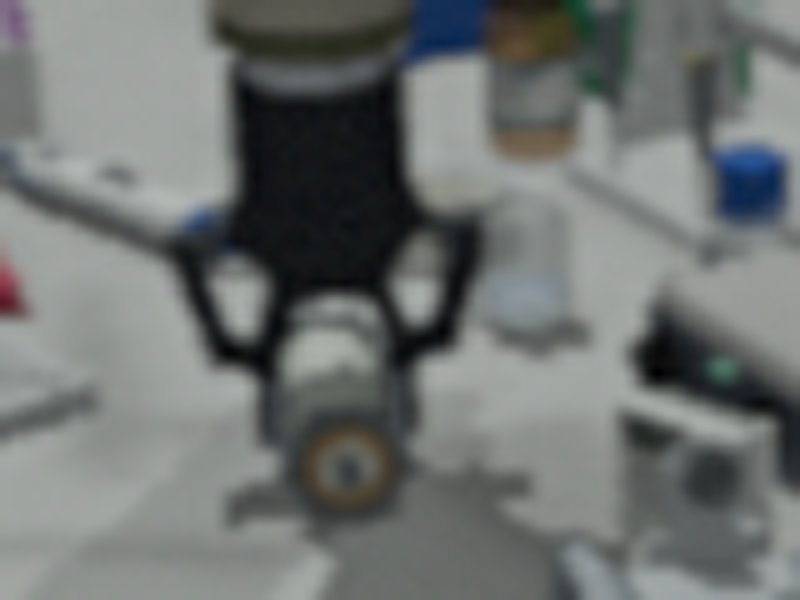

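>>> play_rows([
  {"grip": 0.3, "delta_pos": [0, 0, -0.005], "twist": [0, 0, 0]},
  {"grip": 0.3, "delta_pos": [0, 0, -0.02], "twist": [0, 0, 0]},
  {"grip": 0.3, "delta_pos": [0, 0, -0.045], "twist": [0, 0, 0]},
  {"grip": 0.3, "delta_pos": [0, 0, -0.07], "twist": [0, 0, 0]},
  {"grip": 0.3, "delta_pos": [0, 0, -0.1], "twist": [0, 0, 0]},
  {"grip": 0.3, "delta_pos": [0, 0, -0.13], "twist": [0, 0, 0]},
  {"grip": 0.3, "delta_pos": [0, 0, -0.155], "twist": [0, 0, 0]},
  {"grip": 0.3, "delta_pos": [0, 0, -0.175], "twist": [0, 0, 0]},
  {"grip": 0.3, "delta_pos": [0, 0, -0.18], "twist": [0, 0, 0]},
  {"grip": 0.3, "delta_pos": [0, 0, -0.18], "twist": [0, 0, 0]},
])

```text
time_s: 6.6
ee_pos: [511.0, 348.3, 153.3]
ee_rot: [-0.001, 0.982, -0.19, 0.0]
force: [-0.5, -0.1, -2.1]
opening: 42.4
```

```bash
python3 -c "
from trk import *;apply([0,0,-.18],[0,0,0]);print(get()[0])"; python3 snap.py wrist w6
```

```text
[510.8034711 348.126257  152.379    ]
1.4285714285714286 6.65 [510.46574752 347.8981863  151.95119974] [ 2.23899420e-04  9.81802163e-01 -1.89906317e-01 -2.33007641e-04] [-0.26392958 -0.28569485 -2.3485934 ] 42.27491386513207
```

View pics/w6c.png

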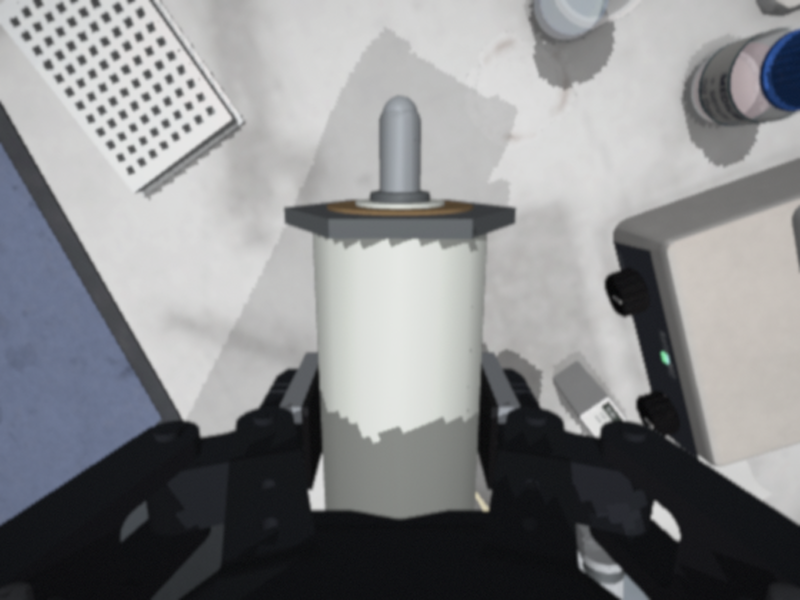

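```bash
cat >> trk.py <<'E'
YAW=16.1; PX=[565.7,130.6,66.0]; TIPT=np.array([0.0,-79.4,-52.6])  # tip in tool (free pin)
def pose(tilt,c=0,back=0,P=None,lift=0):
    """tool pose so that pin tip nominal (free tip pushed c beyond, back mm before P along roll axis)"""
    P=np.array(PX if P is None else P); R=toolR(YAW,tilt); a=-R.as_matrix()[:,1]
    tip=P+a*(c-back)+[0,0,lift]
    return tip-R.apply(TIPT),R
def rel(tool_d,tw):
    return
E
python3 - <<'E'
from trk import *; from h import *
p,R=get(); w=load("w6");k=1.42857
print("tip tool",R.inv().apply(w.ray(400/k,98/k,205)-p), R.inv().apply(w.ray(400/k,98/k,207)-p))
for l in(70,0):
    p2,R2=pose(20,back=40,lift=l); print(l,p2,delta(p2,R2))
E
```

```text
tip tool [  0.62293152 -79.23859171 -52.621     ] [  0.61995779 -79.01771041 -54.621     ]
70 [529.59652773   5.51658614 127.40937326] (array([0.14523, 0.31088, 0.02497]), array([-19.98,   1.01,  -5.74]))
0 [529.59652773   5.51658614  57.40937326] (array([0.14523, 0.31088, 0.09497]), array([-19.98,   1.01,  -5.74]))
```

>>> play_rows([
  {"grip": 0.3, "delta_pos": [0.01, 0.022, 0], "twist": [0, 0, 0]},
  {"grip": 0.3, "delta_pos": [0.028, 0.06, 0], "twist": [-2, 0, -0.6]},
  {"grip": 0.3, "delta_pos": [0.047, 0.1, 0], "twist": [-5, 0.25, -1.4]},
  {"grip": 0.3, "delta_pos": [0.066, 0.142, 0], "twist": [-9, 0.5, -2.6]},
  {"grip": 0.3, "delta_pos": [0.086, 0.185, 0], "twist": [-13, 0.65, -3.7]},
  {"grip": 0.3, "delta_pos": [0.106, 0.228, 0.005], "twist": [-17, 0.85, -4.9]},
  {"grip": 0.3, "delta_pos": [0.124, 0.265, 0.012], "twist": [-20, 1, -5.75]},
  {"grip": 0.3, "delta_pos": [0.138, 0.295, 0.02], "twist": [-20, 1, -5.75]},
  {"grip": 0.3, "delta_pos": [0.145, 0.311, 0.025], "twist": [-20, 1, -5.75]},
  {"grip": 0.3, "delta_pos": [0.145, 0.311, 0.025], "twist": [-20, 1, -5.75]},
])

```text
time_s: 7.65
ee_pos: [528.1, 1.9, 125.9]
ee_rot: [0.173, 0.975, -0.14, -0.026]
force: [-0.4, -0.3, -2.1]
opening: 42.3
```

```bash
python3 -c "
from trk import *;apply([0.145,.311,.025],[-20,1,-5.75]);p,R=get();print(p,R.as_quat())"; python3 snap.py wrist w7;python3 snap.py side d7 220 340 140 230
```

```text
[529.34052753   5.48595357 127.379     ] [ 0.97509006 -0.13782775 -0.02444994  0.1720613 ]
1.4285714285714286 7.7 [528.50286132   4.44830843 126.43053779] [ 0.17224427  0.97488961 -0.13881895 -0.02552378] [ 1.1534741   1.22154788 -2.03392984] 42.47704562009761
6.666666666666667 7.75 [528.9002361    6.13842915 126.80436479] [ 0.17175097  0.97514423 -0.13773339 -0.02499677] [-0.87722446  0.97572588 -2.00040506] 42.20331241613916
```

View pics/w7c.png

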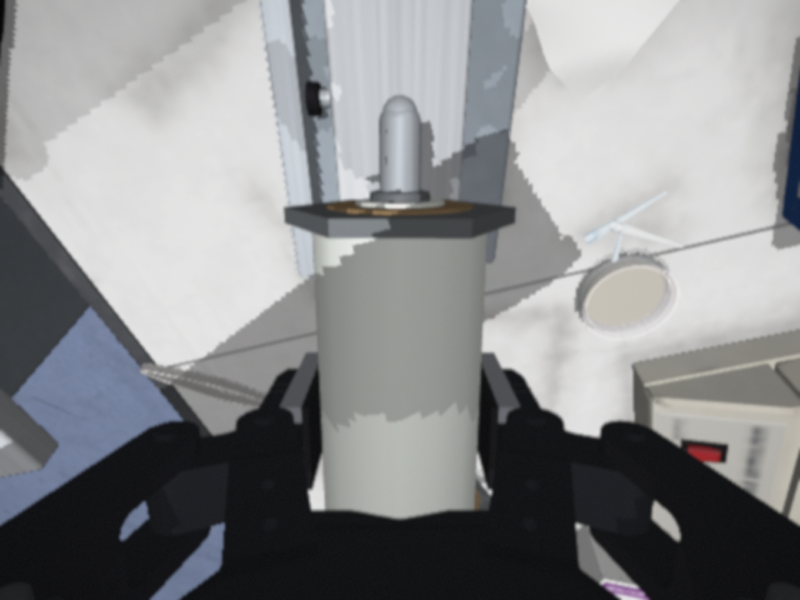

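View pics/d7c.png

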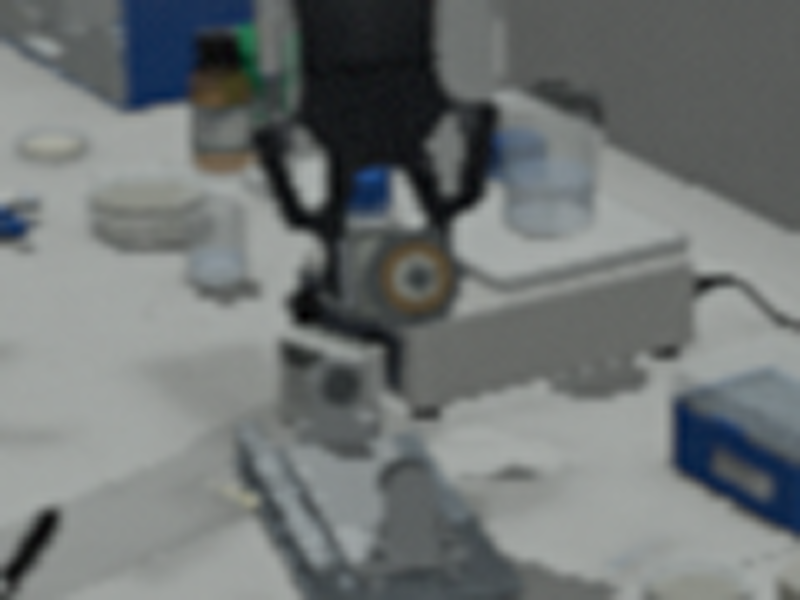

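```bash
python3 - <<'E'
from trk import *; from h import *
w=load("w7");k=1.42857
p,R=get(); p2,R2=pose(20,back=40,lift=70)
y=np.array([np.sin(np.radians(YAW)),np.cos(np.radians(YAW)),0]);x=np.array([y[1],-y[0],0])
tip=p+R.apply(TIPT)
for z in(0,8):
  for n,u,v in(("back far",525,3),("back near",497,250),("back mid",511,130),("front far",262,3),("front near",300,270)):
    q=w.ray(u/k,v/k,z); print(z,n,np.round(q,1),"lat",round((q-tip)@x,1),"y",round((q-tip)@y,1))
print(tip)
# knob line, scene check of cups
w0=load("wrist0")
C3=lambda u,v:(110+u/2.6,v/2.6)
for n,u,v,z in(("BR",322,570,0),("TR",455,60,0),("BR",322,570,8),("TR",455,60,8),("capB L",112,480,66),("capB R",200,490,66),("capT L",203,62,66),("capT R",300,85,66)):
    q=w0.ray(*C3(u,v),z); print(n,z,np.round(q,1),"lat",round((q-tip)@x,1))
E
python3 - <<'E'
import cv2
c=cv2.imread("pics/wrist0.png")
a=cv2.resize(c[0:70,170:260],None,fx=8,fy=8,interpolation=cv2.INTER_CUBIC);b=cv2.resize(c[170:225,140:230],None,fx=8,fy=8,interpolation=cv2.INTER_CUBIC)
cv2.imwrite("pics/cupT.png",a);cv2.imwrite("pics/cupB.png",b)
E
```

```text
0 back far [612.1  79.8   0. ] lat 58.9 y 1.8
0 back near [576.5 -48.6   0. ] lat 60.3 y -131.5
0 back mid [596.5  22.9   0. ] lat 59.7 y -57.2
0 front far [494.2 114.5   0. ] lat -64.0 y 2.4
0 front near [453.  -27.9   0. ] lat -64.1 y -145.9
8 back far [610.7  81.    8. ] lat 57.2 y 2.5
8 back near [576.1 -43.6   8. ] lat 58.5 y -126.8
8 back mid [595.5  25.8   8. ] lat 58.0 y -54.8
8 front far [496.2 114.6   8. ] lat -62.1 y 3.1
8 front near [456.3 -23.5   8. ] lat -62.2 y -140.8
[555.01717678  94.46346905 149.62380664]
BR 0 [573.1 -51.8   0. ] lat 57.9
TR 0 [629.5 147.4   0. ] lat 56.9
BR 8 [574.2 -49.2   8. ] lat 58.3
TR 8 [629.4 145.6   8. ] lat 57.3
capB L 66 [511.    1.5  66. ] lat -16.5
capB R 66 [541.1  -2.   66. ] lat 13.4
capT L 66 [551.4 132.3  66. ] lat -14.0
capT R 66 [580.9 125.8  66. ] lat 16.2
```

View pics/cupT.png

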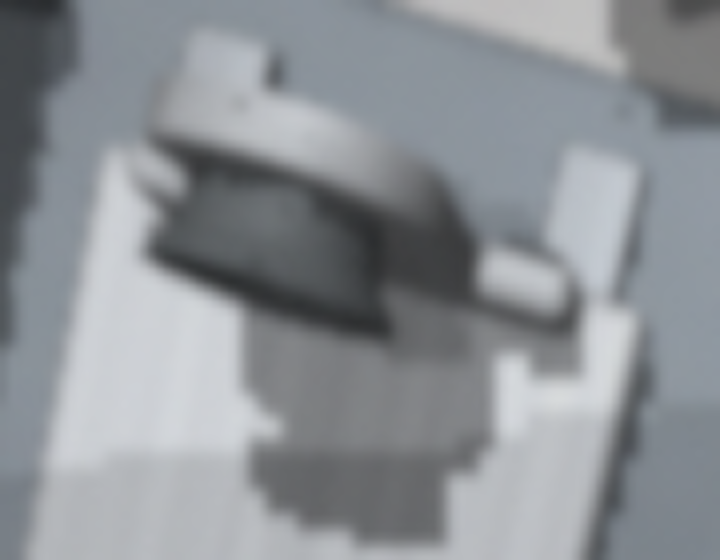

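View pics/cupB.png

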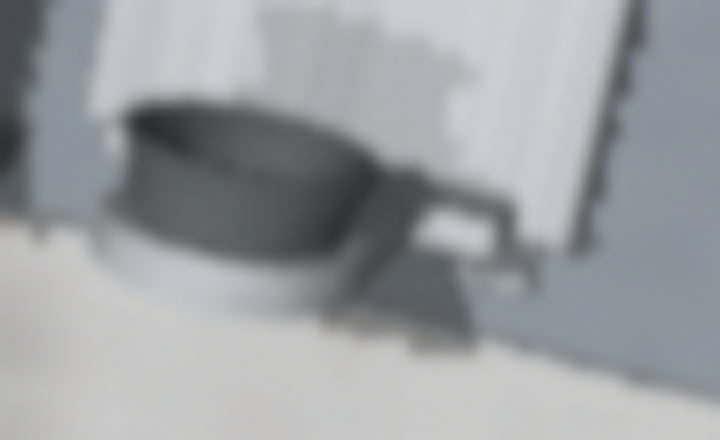

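```bash
python3 - <<'E'
from trk import *; from h import *
w0=load("wrist0")
p,R=get(); tip=p+R.apply(TIPT)
T=w0.ray(203.4,36.6,66);B=w0.ray(171.2,187.5,66)
d=T-B;print(T,B,np.linalg.norm(d),np.degrees(np.arctan2(d[0],d[1])))
for yaw in(16.1,15.8):
  y=np.array([np.sin(np.radians(yaw)),np.cos(np.radians(yaw)),0]);x=np.array([y[1],-y[0],0])
  print(yaw,"lat T",(T-tip)@x,"lat B",(B-tip)@x,"y T",(T-tip)@y)
for n,u,v in(("L",170+145/8,252/8),("R",170+390/8,334/8)):
  q=w0.ray(u,v,66);print(n,q,(q-tip)@x)
E
```

```text
[563.09240309 122.97716989  66.        ] [527.07074014  -1.14769054  66.        ] 129.24604898472464 16.182996213235697
16.1 lat T -0.14875795695886065 lat B -0.3359781847164605 y T 29.634747959955934
15.8 lat T 0.0064105506499723425 lat B -0.8575340385822309 y T 29.635120625445605
L [551.05139511 126.72967201  66.        ] -12.60139620181506
R [575.27478275 119.16181842  66.        ] 12.767360302788761
```

```bash
sed -i 's/PX=\[[^]]*\]/PX=[565.0,129.7,66.0]/' trk.py; python3 - <<'E'
from trk import *
for b,l in((35,30),(30,0),(18,0)): print(b,delta(*pose(20,back=b,lift=l)))
E
```

```text
35 (array([-0.00017, -0.01778,  0.03788]), array([0.02, 0.01, 0.01]))
30 (array([-0.00017, -0.03305,  0.06607]), array([0.02, 0.01, 0.01]))
18 (array([-0.00016, -0.04505,  0.06606]), array([0.02, 0.01, 0.01]))
```

>>> play_rows([
  {"grip": 0.3, "delta_pos": [0, -0.009, 0.019], "twist": [0, 0, 0]},
  {"grip": 0.3, "delta_pos": [0, -0.0178, 0.0379], "twist": [0, 0, 0]},
  {"grip": 0.3, "delta_pos": [0, -0.025, 0.053], "twist": [0, 0, 0]},
  {"grip": 0.3, "delta_pos": [0, -0.033, 0.066], "twist": [0, 0, 0]},
  {"grip": 0.3, "delta_pos": [0, -0.037, 0.066], "twist": [0, 0, 0]},
  {"grip": 0.3, "delta_pos": [0, -0.041, 0.066], "twist": [0, 0, 0]},
  {"grip": 0.3, "delta_pos": [0, -0.045, 0.066], "twist": [0, 0, 0]},
  {"grip": 0.3, "delta_pos": [0, -0.045, 0.066], "twist": [0, 0, 0]},
  {"grip": 0.3, "delta_pos": [0, -0.045, 0.066], "twist": [0, 0, 0]},
  {"grip": 0.3, "delta_pos": [0, -0.045, 0.066], "twist": [0, 0, 0]},
])

```text
time_s: 8.75
ee_pos: [535.0, 24.2, 50.4]
ee_rot: [0.172, 0.975, -0.138, -0.024]
force: [-0.9, -0.6, -1.8]
opening: 42.3
```

```bash
python3 -c "
from trk import *;apply([0,-.045,.066],[0,0,0]);p,R=get();print(p,p+R.apply(TIPT))"; python3 snap.py wrist w8 150 430 10 220;python3 snap.py scene s8 220 320 180 255
```

```text
[534.78005488  24.41030055  49.96271855] [560.45670413 113.38781602  72.20752519]
2.857142857142857 8.8 [534.92883206  24.15951152  50.32062597] [ 0.17199613  0.97507782 -0.13803091 -0.02424973] [-0.16178288 -0.14239795 -2.81336135] 42.231309081604024
8.0 8.85 [534.87669608  24.16057296  50.24639717] [ 0.17199403  0.97507821 -0.13802106 -0.02430485] [-0.25645433 -0.15972851 -2.33461291] 42.51781589823391
```

View pics/w8c.png

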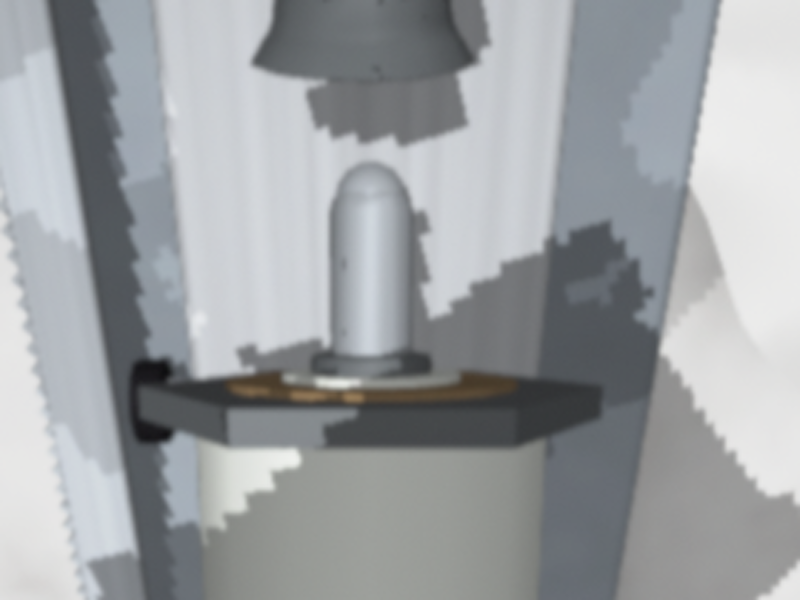

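View pics/s8c.png

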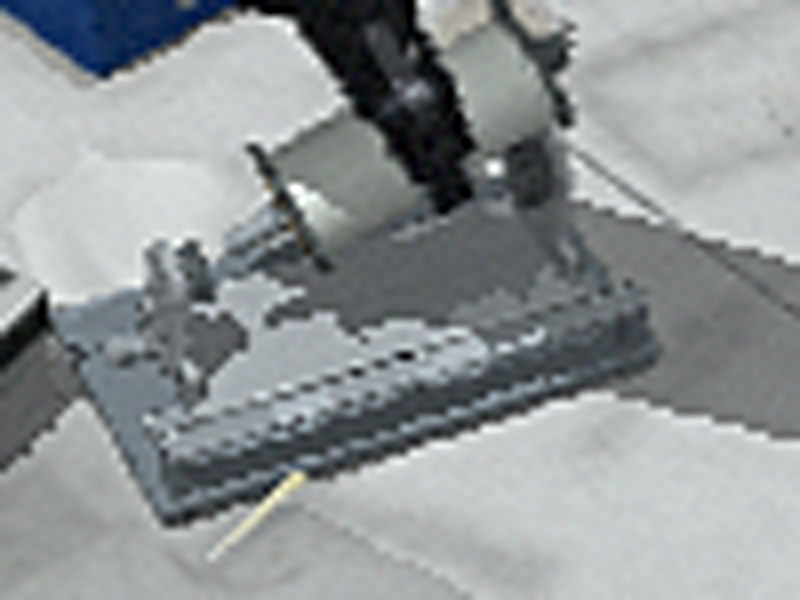

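```bash
python3 - <<'E'
from trk import *; from h import *
w=load("w8");s=load("s8");k=2.857
p,R=get();tip=p+R.apply(TIPT)
y=np.array([np.sin(np.radians(YAW)),np.cos(np.radians(YAW)),0]);x=np.array([y[1],-y[0],0])
L=w.ray(150+252/k,10+64/k,66);Q=w.ray(150+475/k,10+64/k,66);c=(L+Q)/2
print("rim",c,"width",np.linalg.norm(L-Q),"lat",(c-tip)@x,"y",(c-tip)@y)
print("scene tip",(s.proj(tip)-[220,180])*8,"flange",(s.proj(p+R.apply(TIPT+[0,26,0]))-[220,180])*8,"rim c",(s.proj(c)-[220,180])*8,"rim top",(s.proj(c+[0,0,13.5])-[220,180])*8,"rim bot",(s.proj(c-[0,0,13.5])-[220,180])*8)
E
```

```text
rim [563.00761473 122.68061538  66.        ] width 25.79808580868097 lat -0.12616770397980914 y 9.635732788590984
scene tip [223.01677463 248.14518186] flange [283.96315157 211.4583522 ] rim c [199.30760125 268.25993351] rim top [198.00572966 241.07677694] rim bot [200.5902302  295.04130251]
```

>>> play_rows([
  {"grip": 0.3, "delta_pos": [-0.0004, -0.001, 0], "twist": [0, 0, 0]},
  {"grip": 0.3, "delta_pos": [-0.0008, -0.003, 0], "twist": [0, 0, 0]},
  {"grip": 0.3, "delta_pos": [-0.0008, -0.005, 0], "twist": [0, 0, 0]},
  {"grip": 0.3, "delta_pos": [-0.0008, -0.007, 0], "twist": [0, 0, 0]},
  {"grip": 0.3, "delta_pos": [-0.0008, -0.009, 0], "twist": [0, 0, 0]},
  {"grip": 0.3, "delta_pos": [-0.0008, -0.011, 0], "twist": [0, 0, 0]},
  {"grip": 0.3, "delta_pos": [-0.0008, -0.013, 0], "twist": [0, 0, 0]},
  {"grip": 0.3, "delta_pos": [-0.0008, -0.014, 0], "twist": [0, 0, 0]},
  {"grip": 0.3, "delta_pos": [-0.0008, -0.014, 0], "twist": [0, 0, 0]},
  {"grip": 0.3, "delta_pos": [-0.0008, -0.014, 0], "twist": [0, 0, 0]},
])

```text
time_s: 9.85
ee_pos: [537.6, 37.2, 45.2]
ee_rot: [0.172, 0.975, -0.138, -0.025]
force: [-0.1, -1.1, -2.2]
opening: 42.2
```

```bash
sed -i 's/PX=\[[^]]*\]/PX=[564.9,129.4,66.0]/;s/TIPT=np.array(\[0.0/TIPT=np.array([0.6/' trk.py; python3 -c "
from trk import *;apply([-.0008,-.014,0],[0,0,0]);p,R=get();t=p+R.apply(TIPT);print(p,t);print('to P in tool',R.inv().apply(np.array(PX)-t))"; python3 snap.py wrist w9 150 430 10 220
```

```text
[537.65665797  37.27121846  45.17085618] [563.90979408 126.08241231  67.41551154]
to P in tool [ 0.03211376 -3.73744856  0.14496799]
2.857142857142857 9.9 [537.62808947  37.15784538  45.20168356] [ 0.17208452  0.97508027 -0.13786216 -0.02448286] [ 0.81825971 -0.23751995 -2.35585588] 42.276256255647745
```

View pics/w9c.png

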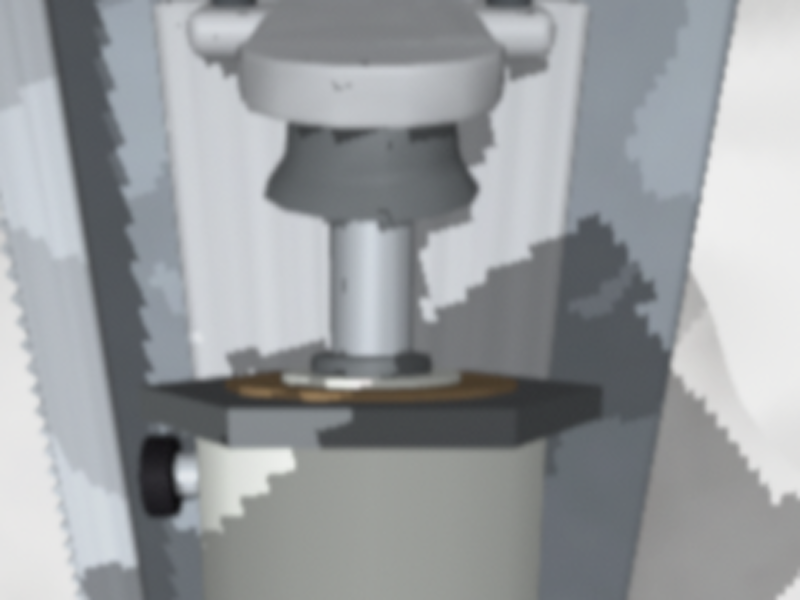

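>>> play_rows([
  {"grip": 0.3, "delta_pos": [0, -0.0006, 0], "twist": [0, 0, 0]},
  {"grip": 0.3, "delta_pos": [0, -0.0012, 0], "twist": [0, 0, 0]},
  {"grip": 0.3, "delta_pos": [0, -0.0018, 0], "twist": [0, 0, 0]},
  {"grip": 0.3, "delta_pos": [0, -0.0024, 0], "twist": [0, 0, 0]},
  {"grip": 0.3, "delta_pos": [0, -0.003, 0], "twist": [0, 0, 0]},
  {"grip": 0.3, "delta_pos": [0, -0.0035, 0], "twist": [0, 0, 0]},
  {"grip": 0.3, "delta_pos": [0, -0.004, 0], "twist": [0, 0, 0]},
  {"grip": 0.3, "delta_pos": [0, -0.004, 0], "twist": [0, 0, 0]},
  {"grip": 0.3, "delta_pos": [0, -0.004, 0], "twist": [0, 0, 0]},
  {"grip": 0.3, "delta_pos": [0, -0.004, 0], "twist": [0, 0, 0]},
])

```text
time_s: 10.9
ee_pos: [538.6, 40.6, 43.8]
ee_rot: [0.172, 0.975, -0.138, -0.025]
force: [-1.4, -1.7, -1.3]
opening: 42.2
```

```bash
cat > st.py <<'E'
# average force over several short frames
from bench import arm; import numpy as np,sys
F=[];P=[]
for i in range(int(sys.argv[1])):
    arm.grab_frame("wrist"); s=arm.read_state();F.append(s["force"]);P.append(s["ee_pos"])
from trk import *
p,R=get();t=p+R.apply(TIPT)
f=np.mean(F,0)-np.array([-.1,-.3,-2.25]);print("t",s["time_s"],"F",f.round(2),"axial/tool",R.inv().apply(f).round(2),"poserr tool",R.inv().apply(np.mean(P,0)-p).round(2),"c cmd",-R.inv().apply(np.array(PX)-t).round(2)*[1,-1,1])
E
python3 -c "
from trk import *;apply([0,-.004,0],[0,0,0])";python3 st.py 4
```

```text
Traceback (most recent call last):
  File "st.py", line 8, in <module>
    f=np.mean(F,0)-np.array([-.1,-.3,-2.25]);print("t",s["time_s"],"F",f.round(2),"axial/tool",R.inv().apply(f).round(2),"poserr tool",R.inv().apply(np.mean(P,0)-p).round(2),"c cmd",-R.inv().apply(np.array(PX)-t).round(2)*[1,-1,1])
      ~~~~~~~^^^^^
numpy.exceptions.AxisError: axis 0 is out of bounds for array of dimension 0
```

```bash
sed -i '/^from trk/d;1a from trk import *' st.py; python3 st.py 4
```

```text
t 11.3 F [-0.8  -2.08  1.26] axial/tool [-0.19  2.52 -0.43] poserr tool [-0.    0.24  0.06] c cmd [-0.03  0.26 -0.14]
```

>>> play_rows([
  {"grip": 0.3, "delta_pos": [0, -0.001, 0], "twist": [0, 0, 0]},
  {"grip": 0.3, "delta_pos": [0, -0.002, 0], "twist": [0, 0, 0]},
  {"grip": 0.3, "delta_pos": [0, -0.003, 0], "twist": [0, 0, 0]},
  {"grip": 0.3, "delta_pos": [0, -0.004, 0], "twist": [0, 0, 0]},
  {"grip": 0.3, "delta_pos": [0, -0.005, 0], "twist": [0, 0, 0]},
  {"grip": 0.3, "delta_pos": [0, -0.006, 0], "twist": [0, 0, 0]},
  {"grip": 0.3, "delta_pos": [0, -0.007, 0], "twist": [0, 0, 0]},
  {"grip": 0.3, "delta_pos": [0, -0.007, 0], "twist": [0, 0, 0]},
  {"grip": 0.3, "delta_pos": [0, -0.007, 0], "twist": [0, 0, 0]},
  {"grip": 0.3, "delta_pos": [0, -0.007, 0], "twist": [0, 0, 0]},
])

```text
time_s: 12.3
ee_pos: [540.2, 45.9, 41.5]
ee_rot: [0.173, 0.975, -0.138, -0.025]
force: [-3.4, -6.0, 0.8]
opening: 42.2
```

```bash
python3 -c "
from trk import *;apply([0,-.007,0],[0,0,0])";python3 st.py 4; python3 snap.py wrist w10 150 430 10 220
```

```text
t 12.5 F [-2.58 -6.34  3.93] axial/tool [-0.73  7.74 -1.36] poserr tool [0.01 1.33 0.32] c cmd [-0.03  7.26 -0.14]
2.857142857142857 12.55 [540.16689648  45.90125624  41.57170176] [ 0.17286828  0.97486147 -0.13836129 -0.02485594] [-2.33567989 -5.64040871  0.9693759 ] 42.13345671118787
```

View pics/w10c.png

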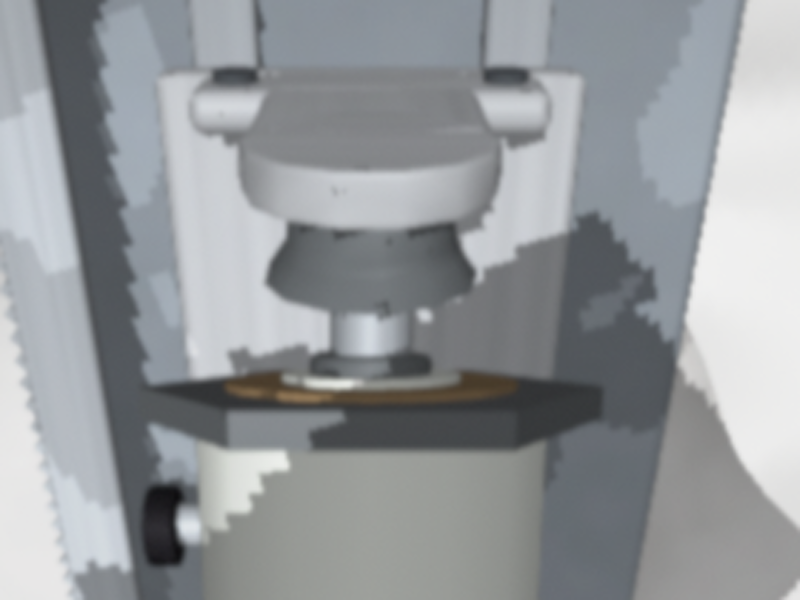

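>>> play_rows([
  {"grip": 0.3, "delta_pos": [0, -0.0008, 0], "twist": [0, 0, 0]},
  {"grip": 0.3, "delta_pos": [0, -0.0016, 0], "twist": [0, 0, 0]},
  {"grip": 0.3, "delta_pos": [0, -0.0024, 0], "twist": [0, 0, 0]},
  {"grip": 0.3, "delta_pos": [0, -0.0032, 0], "twist": [0, 0, 0]},
  {"grip": 0.3, "delta_pos": [0, -0.004, 0], "twist": [0, 0, 0]},
  {"grip": 0.3, "delta_pos": [0, -0.0047, 0], "twist": [0, 0, 0]},
  {"grip": 0.3, "delta_pos": [0, -0.0052, 0], "twist": [0, 0, 0]},
  {"grip": 0.3, "delta_pos": [0, -0.0056, 0], "twist": [0, 0, 0]},
  {"grip": 0.3, "delta_pos": [0, -0.0056, 0], "twist": [0, 0, 0]},
  {"grip": 0.3, "delta_pos": [0, -0.0056, 0], "twist": [0, 0, 0]},
])

```text
time_s: 13.55
ee_pos: [541.4, 50.2, 39.7]
ee_rot: [0.173, 0.975, -0.139, -0.025]
force: [-3.4, -7.6, 3.3]
opening: 42.1
```

```bash
python3 -c "
from trk import *;apply([0,-.0056,0],[0,0,0])";python3 st.py 6; python3 snap.py wrist w11 150 430 10 220; python3 snap.py scene s11 220 320 180 255; python3 - <<'E'
from trk import *
for th,c in((16,13),(12,13.2),(8,13.4),(6,13.5),(4,13.6),(2,13.6),(0,13.6)): print(th,c,delta(*pose(th,c=c)))
E
```

```text
t 13.85 F [-3.95 -7.3   5.13] axial/tool [-1.78  9.38 -2.04] poserr tool [0.01 2.07 0.47] c cmd [-0.03 12.86 -0.14]
2.857142857142857 13.9 [541.43165473  50.25966296  39.77570198] [ 0.17332657  0.97473807 -0.13862035 -0.02505962] [-3.75796667 -7.36177272  2.59730657] 42.074212104451334
8.0 13.95 [541.4079906   50.25681617  39.7509697 ] [ 0.17334772  0.97473675 -0.13859919 -0.0250818 ] [-3.70984513 -7.32708349  2.48687678] 42.08144794982976
16 13 (array([ 3.00e-05, -3.98e-03,  4.67e-03]), array([4.02, 0.01, 0.01]))
12 13.2 (array([ 3.00e-05, -8.32e-03,  8.86e-03]), array([8.02, 0.01, 0.01]))
8 13.4 (array([ 3.000e-05, -1.293e-02,  1.273e-02]), array([1.202e+01, 1.000e-02, 1.000e-02]))
6 13.5 (array([ 4.000e-05, -1.534e-02,  1.454e-02]), array([1.402e+01, 1.000e-02, 1.000e-02]))
4 13.6 (array([ 4.000e-05, -1.780e-02,  1.626e-02]), array([1.602e+01, 1.000e-02, 1.000e-02]))
2 13.6 (array([ 4.000e-05, -2.023e-02,  1.792e-02]), array([1.802e+01, 1.000e-02, 1.000e-02]))
0 13.6 (array([ 4.000e-05, -2.272e-02,  1.949e-02]), array([2.002e+01, 1.000e-02, 1.000e-02]))
```

View pics/w11c.png

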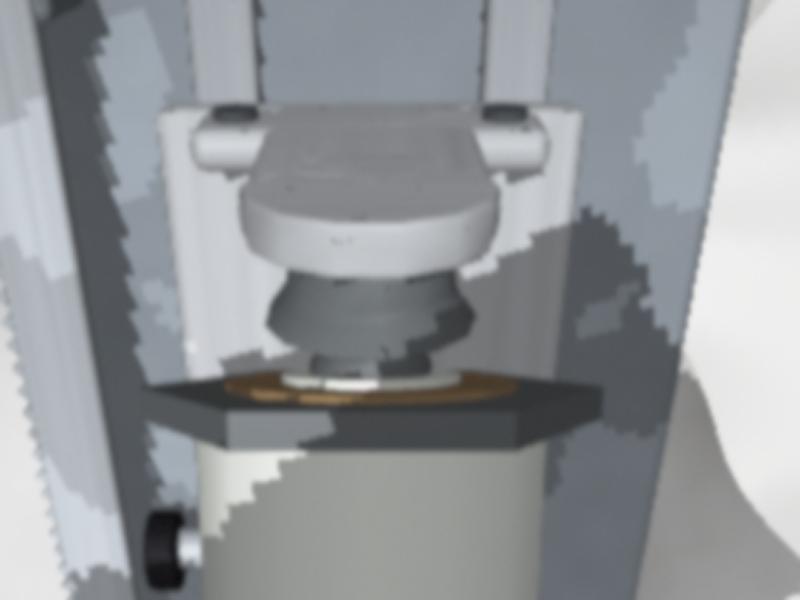

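View pics/s11c.png

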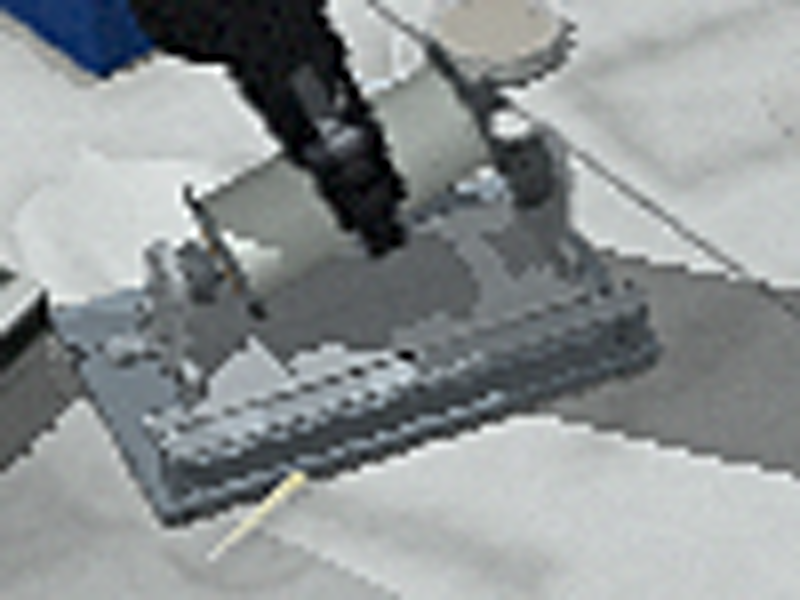

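```bash
python3 - <<'E'
from trk import *
for th,c in((18,12.9),(16,13),(14,13.1),(12,13.2),(11,13.3),(10,13.4)):
    d=delta(*pose(th,c=c)); print(th,c,d[0].round(4),d[1])
E
```

```text
18 12.9 [ 0.     -0.0019  0.0024] [2.02 0.01 0.01]
16 13 [ 0.     -0.004   0.0047] [4.02 0.01 0.01]
14 13.1 [ 0.     -0.0061  0.0068] [6.02 0.01 0.01]
12 13.2 [ 0.     -0.0083  0.0089] [8.02 0.01 0.01]
11 13.3 [ 0.     -0.0095  0.0098] [9.02 0.01 0.01]
10 13.4 [ 0.     -0.0107  0.0108] [1.002e+01 1.000e-02 1.000e-02]
```

>>> play_rows([
  {"grip": 0.3, "delta_pos": [0, -0.0009, 0.0012], "twist": [1, 0, 0]},
  {"grip": 0.3, "delta_pos": [0, -0.0019, 0.0024], "twist": [2, 0, 0]},
  {"grip": 0.3, "delta_pos": [0, -0.003, 0.0036], "twist": [3, 0, 0]},
  {"grip": 0.3, "delta_pos": [0, -0.004, 0.0047], "twist": [4, 0, 0]},
  {"grip": 0.3, "delta_pos": [0, -0.0061, 0.0068], "twist": [6, 0, 0]},
  {"grip": 0.3, "delta_pos": [0, -0.0083, 0.0089], "twist": [8, 0, 0]},
  {"grip": 0.3, "delta_pos": [0, -0.0095, 0.0098], "twist": [9, 0, 0]},
  {"grip": 0.3, "delta_pos": [0, -0.0107, 0.0108], "twist": [10, 0, 0]},
  {"grip": 0.3, "delta_pos": [0, -0.0107, 0.0108], "twist": [10, 0, 0]},
  {"grip": 0.3, "delta_pos": [0, -0.0107, 0.0108], "twist": [10, 0, 0]},
])

```text
time_s: 14.95
ee_pos: [543.0, 55.9, 25.7]
ee_rot: [0.088, 0.986, -0.141, -0.013]
force: [-3.5, -8.8, 1.0]
opening: 42.2
```

```bash
python3 -c "
from trk import *;apply([0,-.0107,.0108],[10,0,0])";python3 st.py 4; python3 snap.py wrist w12 150 430 10 220; python3 snap.py scene s12 220 320 180 255; python3 - <<'E'
from trk import *
for th,c in((8,13.5),(6,13.6),(4,13.7),(2,13.8),(1,13.8),(0,13.8)): 
    d=delta(*pose(th,c=c)); print(th,c,d[0].round(4),d[1])
E
```

```text
t 15.15 F [-3.61 -8.29  3.42] axial/tool [-1.17  9.42 -1.81] poserr tool [-0.01  2.43  0.49] c cmd [-0.03 13.43 -0.  ]
2.857142857142857 15.2 [543.03471441  56.03591709  25.6105062 ] [ 0.08779496  0.98611872 -0.14032379 -0.01308262] [-3.81327182 -8.42545411  1.03265621] 42.111192702192895
8.0 15.25 [543.0480812   55.99421037  25.6122826 ] [ 0.08780904  0.98611423 -0.14034733 -0.01307417] [-4.9081036  -8.19388416  1.84388372] 42.45992959701371
8 13.5 [ 0.     -0.002   0.0023] [2.02 0.01 0.01]
6 13.6 [ 0.     -0.004   0.0045] [4.02 0.01 0.01]
4 13.7 [ 0.     -0.0062  0.0066] [6.02 0.01 0.01]
2 13.8 [ 0.     -0.0084  0.0086] [8.02 0.01 0.01]
1 13.8 [ 0.     -0.0094  0.0096] [9.02 0.01 0.01]
0 13.8 [ 0.     -0.0105  0.0106] [1.002e+01 1.000e-02 1.000e-02]
```

View pics/w12c.png

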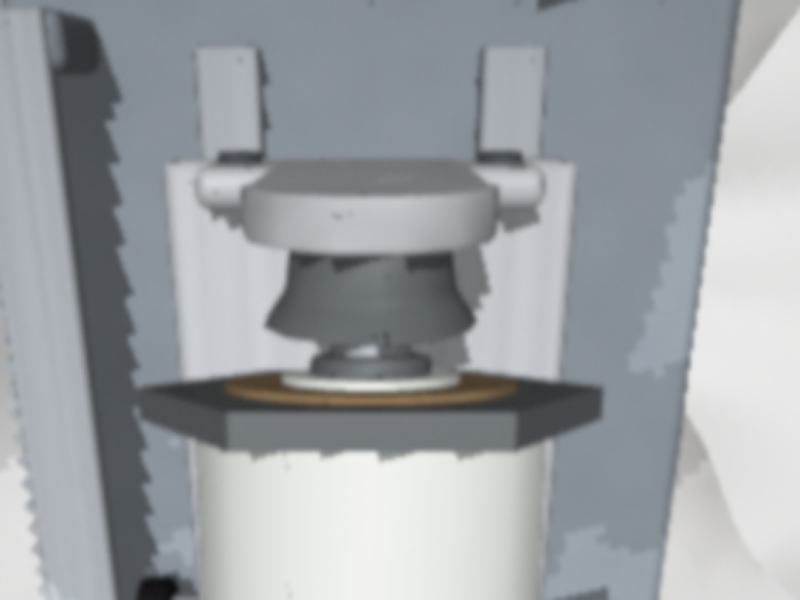

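View pics/s12c.png

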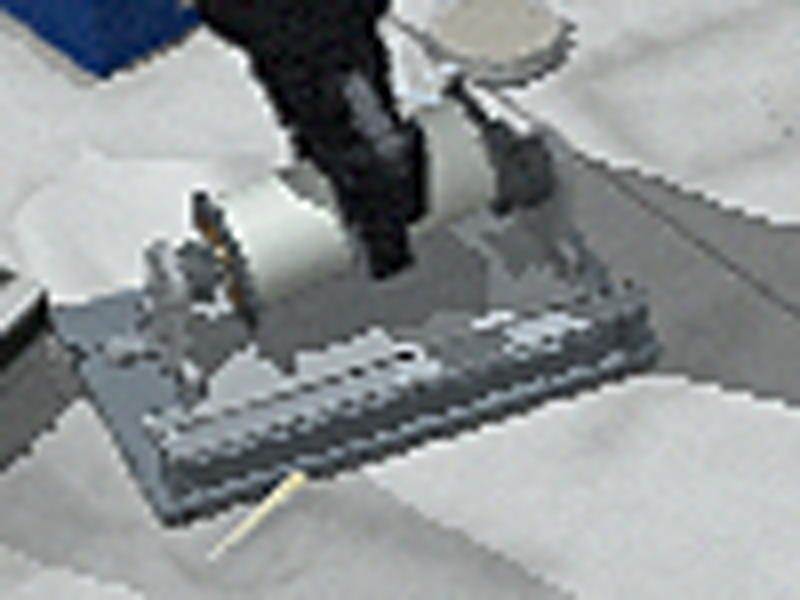

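>>> play_rows([
  {"grip": 0.3, "delta_pos": [0, -0.0003, 0], "twist": [0, 0, 0]},
  {"grip": 0.3, "delta_pos": [0, -0.0006, 0], "twist": [0, 0, 0]},
  {"grip": 0.3, "delta_pos": [0, -0.0009, 0], "twist": [0, 0, 0]},
  {"grip": 0.3, "delta_pos": [0, -0.0011, 0], "twist": [0, 0, 0]},
  {"grip": 0.3, "delta_pos": [0, -0.0013, 0], "twist": [0, 0, 0]},
  {"grip": 0.3, "delta_pos": [0, -0.0013, 0], "twist": [0, 0, 0]},
  {"grip": 0.3, "delta_pos": [0, -0.0013, 0], "twist": [0, 0, 0]},
  {"grip": 0.3, "delta_pos": [0, -0.0013, 0], "twist": [0, 0, 0]},
  {"grip": 0.3, "delta_pos": [0, -0.0013, 0], "twist": [0, 0, 0]},
  {"grip": 0.3, "delta_pos": [0, -0.0013, 0], "twist": [0, 0, 0]},
])

```text
time_s: 16.25
ee_pos: [543.3, 57.1, 25.4]
ee_rot: [0.088, 0.986, -0.14, -0.013]
force: [-3.8, -9.6, 1.9]
opening: 42.1
```

```bash
python3 -c "
from trk import *;apply([0,-.0013,0],[0,0,0])";python3 st.py 6; python3 snap.py wrist w13;  python3 - <<'E'
import cv2
a=cv2.imread("pics/w13.png");cv2.imwrite("pics/w13d.png",cv2.resize(a[90:170,210:340],None,fx=6,fy=6,interpolation=cv2.INTER_CUBIC))
from trk import *
for th,c in((9,14.8),(8,14.9),(6,15),(4,15.1),(2,15.1),(1,15.1),(0,15.1)): 
    d=delta(*pose(th,c=c)); print(th,c,d[0].round(4),d[1])
E
```

```text
t 16.55 F [-3.63 -8.34  4.37] axial/tool [-1.18  9.64 -2.73] poserr tool [-0.02  2.57  0.52] c cmd [-0.03 14.73 -0.  ]
1.4285714285714286 16.6 [543.34233775  57.07023064  25.38656166] [ 0.08793469  0.98609951 -0.14036673 -0.01313108] [-3.4631769  -9.07054334  1.96923886] 42.17226194874878
9 14.8 [ 0.     -0.001   0.0011] [1.02 0.01 0.01]
8 14.9 [ 0.     -0.0021  0.0022] [2.02 0.01 0.01]
6 15 [ 0.     -0.0041  0.0044] [4.02 0.01 0.01]
4 15.1 [ 0.     -0.0062  0.0064] [6.02 0.01 0.01]
2 15.1 [ 0.     -0.0083  0.0085] [8.02 0.01 0.01]
1 15.1 [ 0.     -0.0094  0.0094] [9.02 0.01 0.01]
0 15.1 [ 0.     -0.0105  0.0104] [1.002e+01 1.000e-02 1.000e-02]
```

View pics/w13d.png

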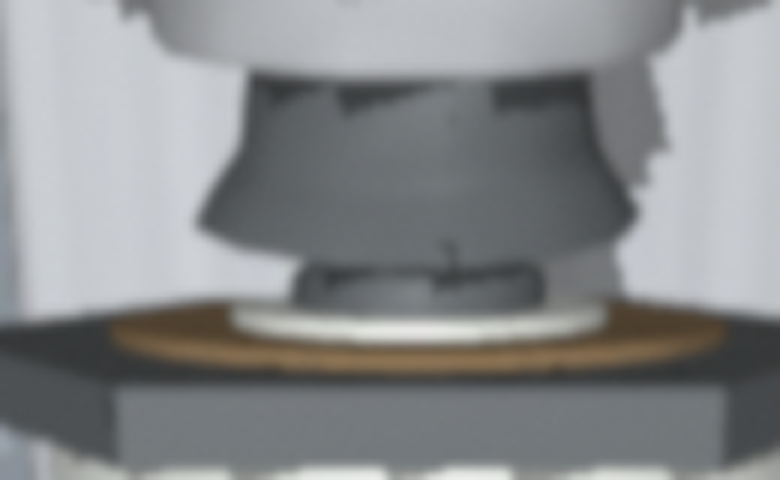

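```bash
python3 - <<'E'
from trk import *; from h import *
w=load("w13")
y=np.array([np.sin(np.radians(YAW)),np.cos(np.radians(YAW)),0])
f=lambda u,v,z:w.ray(210+u/6,90+v/6,z)
rim=(f(199,224,66)+f(636,215,66))/2
print("rim",rim,np.linalg.norm(f(199,224,66)-f(636,215,66)))
for v in(270,280,290):
  for z in (67.5,68.5):
    q=f(420,v,z); print(v,z,"gap",(rim-q)@y, "collar width",np.linalg.norm(f(297,v,z)-f(544,v,z)))
p,R=get(); q=f(420,318,68.9); print("flange plate centre tool",R.inv().apply(q-p))
# pred measured-based stub location
pm=np.array([543.3424,57.0702,25.3866]);t=pm+R.apply(TIPT);a=-R.as_matrix()[:,1]
print("tip(free)",t,"rel rim",(t-rim)@y,"c~",(t-rim)@y/np.cos(np.radians(10))-7)
E
```

```text
rim [562.89796405 122.87217189  66.        ] 25.247150387958804
270 67.5 gap 2.573487808317572 collar width 14.236914161273676
270 68.5 gap 2.3243214840090745 collar width 14.117497725289017
280 67.5 gap 3.157085005149844 collar width 14.266441060173717
280 68.5 gap 2.9030235823314325 collar width 14.146776958368186
290 67.5 gap 3.7431079597173103 collar width 14.29609069028676
290 68.5 gap 3.484131091610229 collar width 14.176177893215113
flange plate centre tool [  0.66926202 -52.50735228 -53.39408404]
tip(free) [568.13857562 140.81710753  63.37456064] rel rim 18.694418469920432 c~ 11.982810008085597
```

>>> play_rows([
  {"grip": 0.3, "delta_pos": [0, -0.001, 0.001], "twist": [1, 0, 0]},
  {"grip": 0.3, "delta_pos": [0, -0.002, 0.002], "twist": [2, 0, 0]},
  {"grip": 0.3, "delta_pos": [0, -0.003, 0.003], "twist": [3, 0, 0]},
  {"grip": 0.3, "delta_pos": [0, -0.004, 0.0041], "twist": [4, 0, 0]},
  {"grip": 0.3, "delta_pos": [0, -0.005, 0.005], "twist": [5, 0, 0]},
  {"grip": 0.3, "delta_pos": [0, -0.006, 0.006], "twist": [6, 0, 0]},
  {"grip": 0.3, "delta_pos": [0, -0.007, 0.007], "twist": [7, 0, 0]},
  {"grip": 0.3, "delta_pos": [0, -0.0081, 0.008], "twist": [8, 0, 0]},
  {"grip": 0.3, "delta_pos": [0, -0.0081, 0.008], "twist": [8, 0, 0]},
  {"grip": 0.3, "delta_pos": [0, -0.0081, 0.008], "twist": [8, 0, 0]},
])

```text
time_s: 17.6
ee_pos: [544.9, 63.0, 15.6]
ee_rot: [0.019, 0.99, -0.141, -0.004]
force: [-3.6, -10.1, -0.7]
opening: 42.3
```

```bash
python3 -c "
from trk import *;apply([0,-.0081,.008],[8,0,0])";python3 st.py 4; python3 snap.py wrist w14; python3 snap.py scene s14 220 320 180 255; python3 snap.py side d14 240 320 180 240;  python3 - <<'E'
import cv2
a=cv2.imread("pics/w14.png");cv2.imwrite("pics/w14d.png",cv2.resize(a[90:170,210:340],None,fx=6,fy=6,interpolation=cv2.INTER_CUBIC))
E
```

```text
t 17.8 F [-3.37 -9.38  1.35] axial/tool [-0.64  9.99 -1.  ] poserr tool [-0.12  2.94  0.64] c cmd [-0.03 14.94 -0.47]
1.4285714285714286 17.85 [545.01129544  63.14679303  15.63674587] [ 0.01898401  0.98982387 -0.1409828  -0.00348871] [-3.87207322 -9.43705531  0.43597047] 42.433892705524
8.0 17.9 [544.98456179  63.14490752  15.61776676] [ 0.01898401  0.98981898 -0.14101615 -0.00352602] [-3.89662548 -9.59025026  0.26001   ] 42.16865404149656
10.0 17.95 [544.99208236  63.17561553  15.62208107] [ 0.01897167  0.98982652 -0.14096526 -0.00351212] [-3.65509723 -8.46321661 -1.11986191] 42.17577003052724
```

View pics/s14c.png

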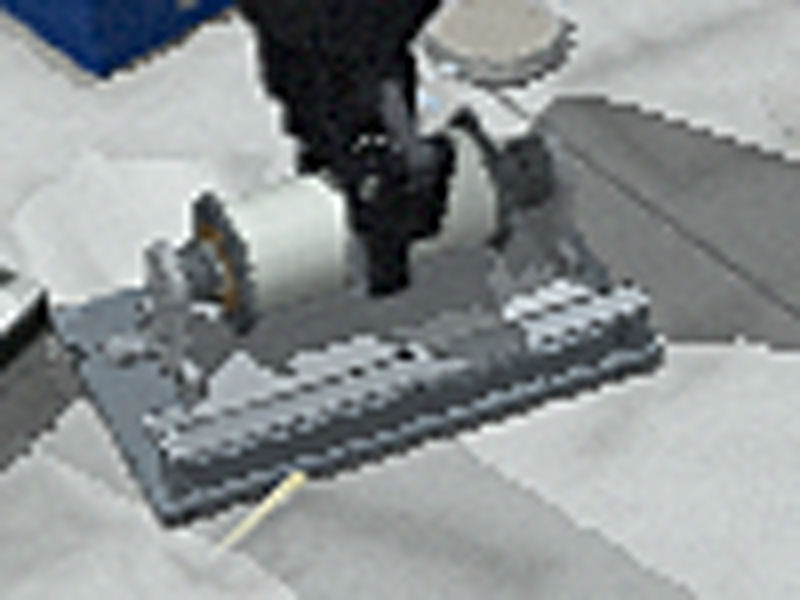

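View pics/d14c.png

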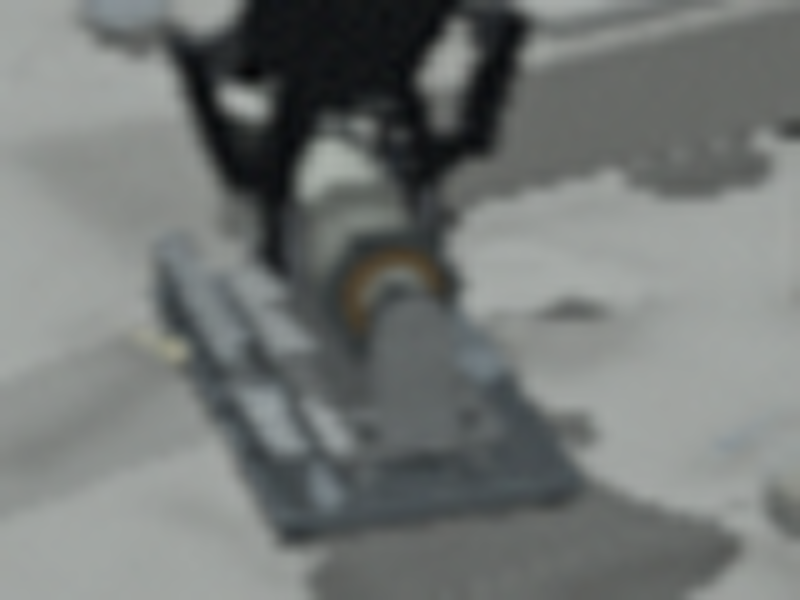

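View pics/w14d.png

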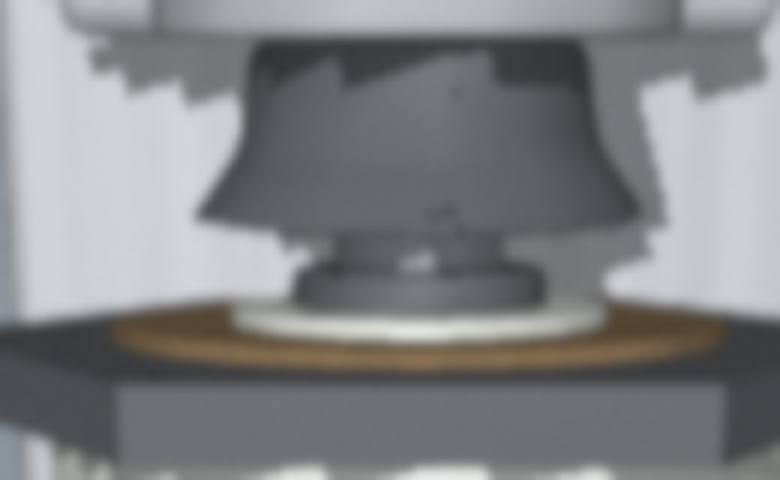

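>>> play_rows([
  {"grip": 0.3, "delta_pos": [0, -0.0007, 0.0006], "twist": [0.7, 0, 0]},
  {"grip": 0.3, "delta_pos": [0, -0.0014, 0.0012], "twist": [1.4, 0, 0]},
  {"grip": 0.3, "delta_pos": [0, -0.0021, 0.0018], "twist": [2.1, 0, 0]},
  {"grip": 0.3, "delta_pos": [0, -0.0021, 0.0018], "twist": [2.1, 0, 0]},
  {"grip": 0.3, "delta_pos": [0, -0.0021, 0.0018], "twist": [2.1, 0, 0]},
  {"grip": 0.3, "delta_pos": [0, -0.0011, 0.0018], "twist": [2.1, 0, 0]},
  {"grip": 0.3, "delta_pos": [0, -0.0001, 0.0018], "twist": [2.1, 0, 0]},
  {"grip": 0.3, "delta_pos": [0, 0.0009, 0.0019], "twist": [2.1, 0, 0]},
  {"grip": 0.3, "delta_pos": [0, 0.0019, 0.0019], "twist": [2.1, 0, 0]},
  {"grip": 0.3, "delta_pos": [0, 0.0019, 0.0019], "twist": [2.1, 0, 0]},
])

```text
time_s: 18.95
ee_pos: [544.5, 61.5, 13.6]
ee_rot: [0.001, 0.99, -0.141, -0.001]
force: [-2.8, -8.4, -2.5]
opening: 42.2
```

```bash
python3 -c "
from trk import *;apply([0,.0019,.0019],[2.1,0,0])";python3 st.py 4; python3 snap.py wrist w15; python3 snap.py scene s15 220 320 180 255; python3 - <<'E'
import cv2
a=cv2.imread("pics/w15.png");cv2.imwrite("pics/w15d.png",cv2.resize(a[90:170,210:340],None,fx=6,fy=6,interpolation=cv2.INTER_CUBIC))
E
```

```text
t 19.15 F [-2.83 -7.75  0.11] axial/tool [-0.57  8.23 -0.13] poserr tool [-0.16  2.46  0.67] c cmd [-0.03 11.11 -1.03]
1.4285714285714286 19.2 [544.51662434  61.70540008  13.63748273] [ 5.98534951e-04  9.90034021e-01 -1.40824376e-01 -8.79966048e-04] [-2.83962867 -8.73300073 -2.14833397] 42.404159319389166
8.0 19.25 [544.52033214  61.72953872  13.64195173] [ 5.92029021e-04  9.90034218e-01 -1.40822992e-01 -8.84471420e-04] [-3.62270771 -8.82161224 -1.76181881] 42.12671393235475
```

View pics/s15c.png

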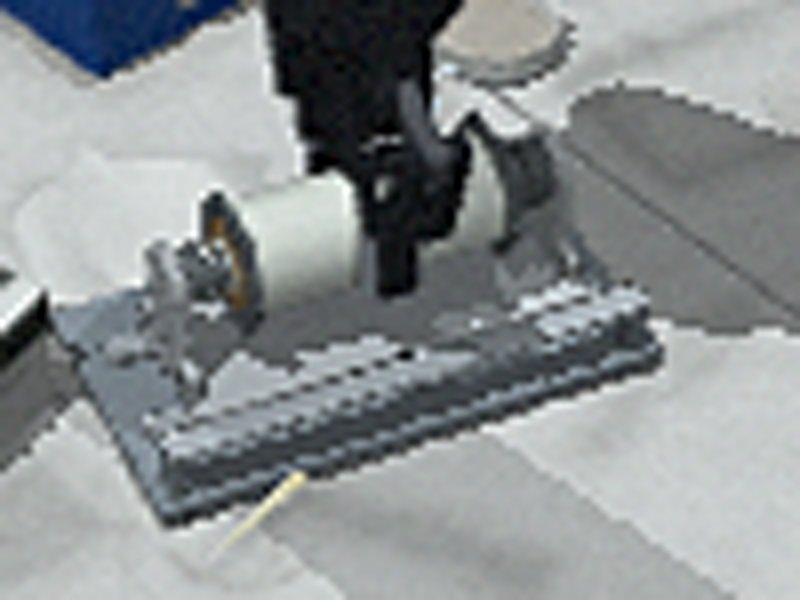

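View pics/w15d.png

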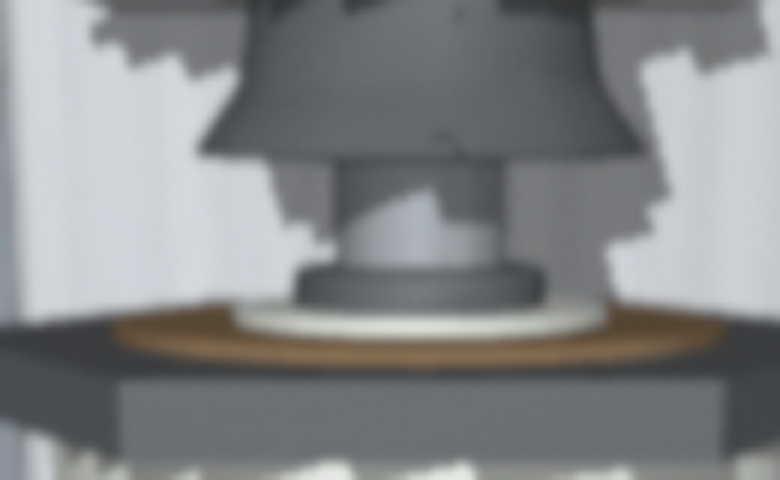

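>>> play_rows([
  {"grip": 0.3, "delta_pos": [0, 0.0008, 0], "twist": [0, 0, 0]},
  {"grip": 0.3, "delta_pos": [0, 0.0016, 0], "twist": [0, 0, 0]},
  {"grip": 0.3, "delta_pos": [0, 0.0024, 0], "twist": [0, 0, 0]},
  {"grip": 0.3, "delta_pos": [0, 0.0032, 0], "twist": [0, 0, 0]},
  {"grip": 0.3, "delta_pos": [0, 0.004, 0], "twist": [0, 0, 0]},
  {"grip": 0.3, "delta_pos": [0, 0.0048, 0], "twist": [0, 0, 0]},
  {"grip": 0.3, "delta_pos": [0, 0.0052, 0], "twist": [0, 0, 0]},
  {"grip": 0.3, "delta_pos": [0, 0.0052, 0], "twist": [0, 0, 0]},
  {"grip": 0.3, "delta_pos": [0, 0.0052, 0], "twist": [0, 0, 0]},
  {"grip": 0.3, "delta_pos": [0, 0.0052, 0], "twist": [0, 0, 0]},
])

```text
time_s: 20.25
ee_pos: [543.3, 57.5, 13.8]
ee_rot: [0.0, 0.99, -0.141, -0.001]
force: [-2.7, -5.6, -2.0]
opening: 42.0
```

```bash
python3 -c "
from trk import *;apply([0,.0052,0],[0,0,0])";python3 st.py 4; python3 snap.py wrist w16; python3 snap.py scene s16 220 320 180 255;python3 snap.py side d16 240 320 180 240
```

```text
t 20.45 F [-1.71 -6.26 -0.54] axial/tool [0.09 6.49 0.53] poserr tool [-0.13  1.65  0.54] c cmd [-0.03  5.91 -1.03]
1.4285714285714286 20.5 [543.33805492  57.48159341  13.7630823 ] [ 1.90322346e-04  9.90079339e-01 -1.40507895e-01 -6.30636510e-04] [-2.56862556 -5.52175776 -2.63454673] 42.379127650684445
8.0 20.55 [543.3330249   57.47246433  13.75835571] [ 1.77870618e-04  9.90074982e-01 -1.40538627e-01 -6.27235586e-04] [-1.92972832 -6.62908622 -2.84163896] 42.17233995529718
10.0 20.6 [543.36015548  57.48828766  13.78108223] [ 1.70865133e-04  9.90076575e-01 -1.40527496e-01 -6.08359337e-04] [-2.66343438 -5.71632952 -2.93382733] 42.32233171694929
```

View pics/s16c.png

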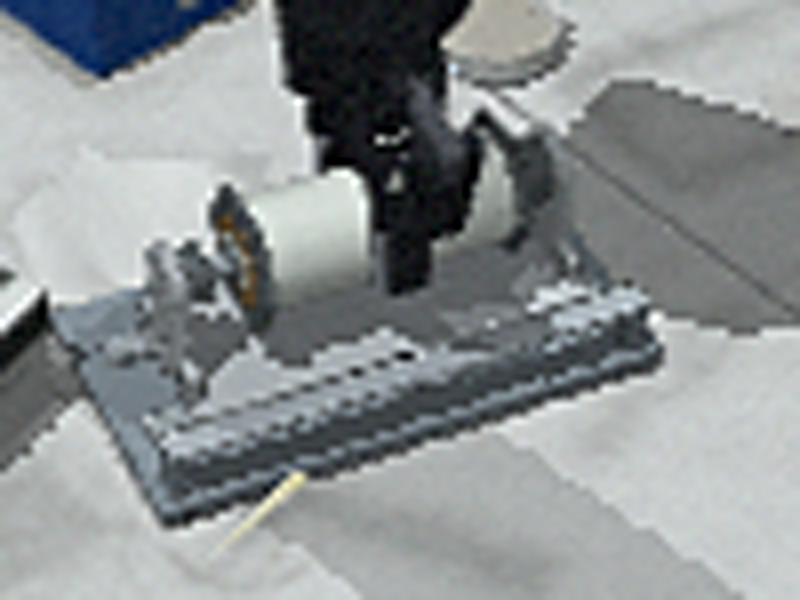

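View pics/d16c.png

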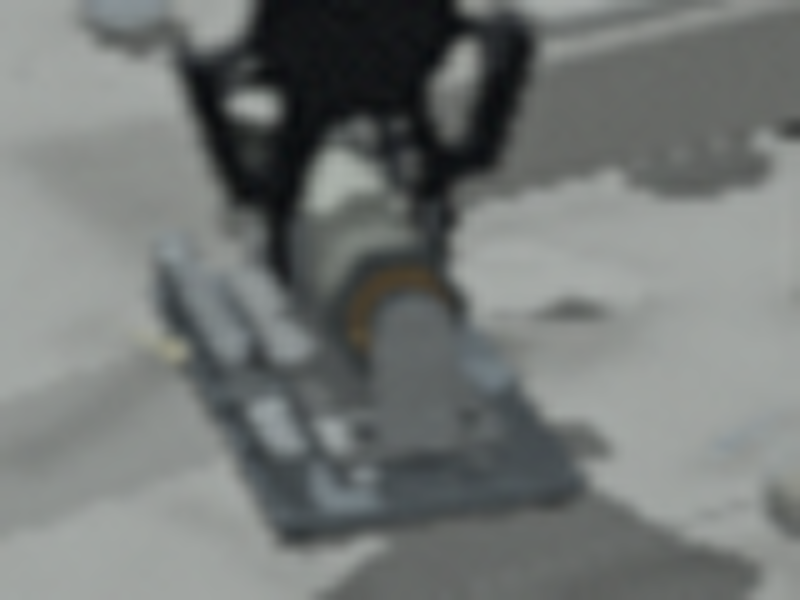

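View pics/w16c.png

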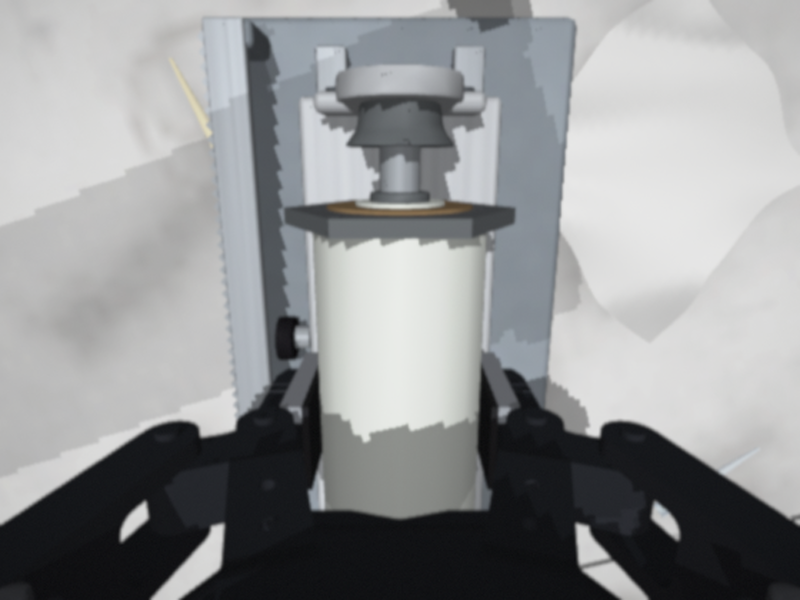

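>>> play_rows([
  {"grip": 0.47, "delta_pos": [0, 0.0006, 0], "twist": [0, 0, 0]},
  {"grip": 0.5, "delta_pos": [0, 0.0006, 0], "twist": [0, 0, 0]},
  {"grip": 0.53, "delta_pos": [0, 0.0006, 0], "twist": [0, 0, 0]},
  {"grip": 0.56, "delta_pos": [0, 0.0006, 0], "twist": [0, 0, 0]},
  {"grip": 0.6, "delta_pos": [0, 0.0006, 0], "twist": [0, 0, 0]},
  {"grip": 0.65, "delta_pos": [0, 0.0006, 0], "twist": [0, 0, 0]},
  {"grip": 0.7, "delta_pos": [0, 0.0006, 0], "twist": [0, 0, 0]},
  {"grip": 0.75, "delta_pos": [0, 0.0006, 0], "twist": [0, 0, 0]},
  {"grip": 0.75, "delta_pos": [0, 0.0006, 0], "twist": [0, 0, 0]},
  {"grip": 0.75, "delta_pos": [0, 0.0006, 0], "twist": [0, 0, 0]},
], squeeze=30)

```text
time_s: 21.6
ee_pos: [543.7, 58.5, 14.3]
ee_rot: [-0.001, 0.99, -0.14, -0.0]
force: [0.5, 0.1, 0.3]
opening: 63.7
```

```bash
python3 -c "
from trk import *;apply([0,.0006,0],[0,0,0])"; python3 snap.py wrist w17; python3 snap.py scene s17 220 320 180 255
```

```text
1.4285714285714286 21.65 [543.74045358  58.49672667  14.32397368] [-7.76370583e-04  9.90158401e-01 -1.39949043e-01 -6.27207668e-05] [-0.28841877  0.09770545  0.01223448] 64.18525384518816
8.0 21.7 [543.73385561  58.45701627  14.33530677] [-7.72897762e-04  9.90153013e-01 -1.39987177e-01 -6.71506696e-05] [-0.69332205  0.04414598 -0.18719461] 64.11185136290592
```

View pics/w17c.png

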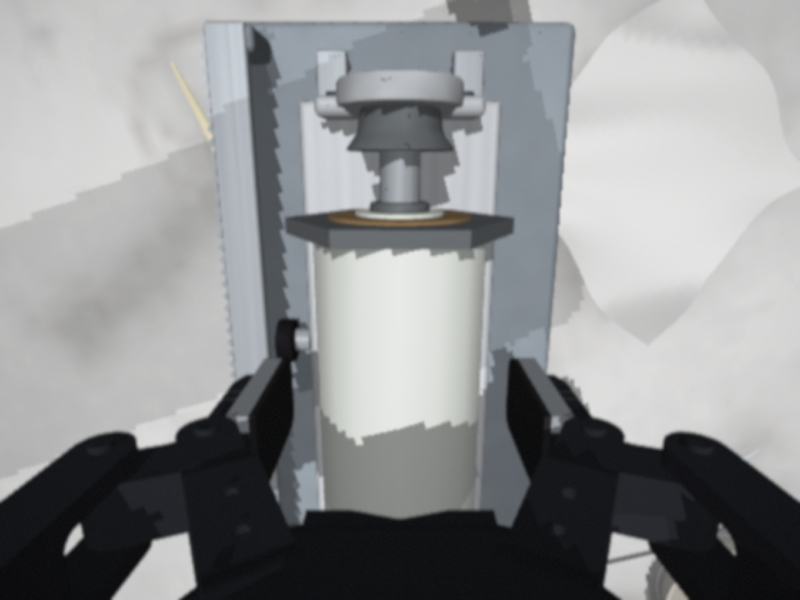

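View pics/s17c.png

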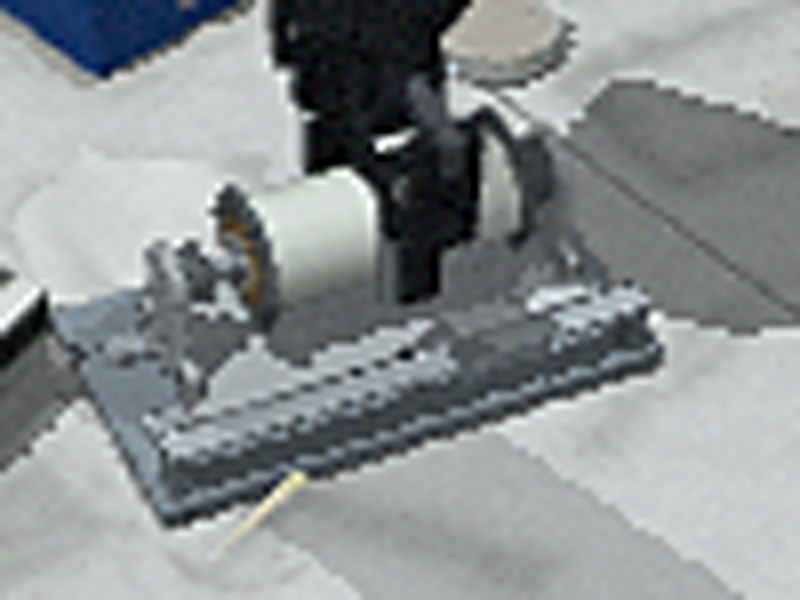

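>>> play_rows([
  {"grip": 0.85, "delta_pos": [0, 0, -0.003], "twist": [0, 0, 0]},
  {"grip": 0.85, "delta_pos": [0, 0, -0.012], "twist": [0, 0, 0]},
  {"grip": 0.85, "delta_pos": [0, 0, -0.027], "twist": [0, 0, 0]},
  {"grip": 0.85, "delta_pos": [0, 0, -0.045], "twist": [0, 0, 0]},
  {"grip": 0.85, "delta_pos": [0, 0, -0.065], "twist": [0, 0, 0]},
  {"grip": 0.85, "delta_pos": [0, 0, -0.09], "twist": [0, 0, 0]},
  {"grip": 0.85, "delta_pos": [0, 0, -0.115], "twist": [0, 0, 0]},
  {"grip": 0.85, "delta_pos": [0, 0, -0.135], "twist": [0, 0, 0]},
  {"grip": 0.85, "delta_pos": [0, 0, -0.15], "twist": [0, 0, 0]},
  {"grip": 0.85, "delta_pos": [0, 0, -0.15], "twist": [0, 0, 0]},
])

```text
time_s: 22.7
ee_pos: [545.3, 58.5, 167.5]
ee_rot: [-0.002, 0.99, -0.14, 0.002]
force: [0.2, -0.1, 0.9]
opening: 72.7
```

```bash
python3 -c "
from trk import *;apply([0,0,-.15],[0,0,0])"; python3 snap.py wrist w18; python3 snap.py scene s18 220 320 180 255;python3 snap.py side d18 240 320 180 240
```

```text
1.4285714285714286 22.75 [544.52694882  58.35764805 165.7881908 ] [-0.00117694  0.99015335 -0.13997547  0.00134881] [ 0.34798206 -0.24109564 -1.57249715] 72.74162578369067
8.0 22.8 [543.74320066  58.23069693 164.48197808] [-8.41623870e-04  9.90157348e-01 -1.39955913e-01  2.47267572e-04] [ 0.30961306 -0.70523714 -0.35714056] 72.7273928562414
10.0 22.85 [543.26926572  58.20265818 163.71275706] [-6.41764155e-04  9.90161415e-01 -1.39927608e-01 -4.74484573e-04] [ 0.72344139 -0.07181078 -0.14162248] 72.4167886421996
```

View pics/w18c.png

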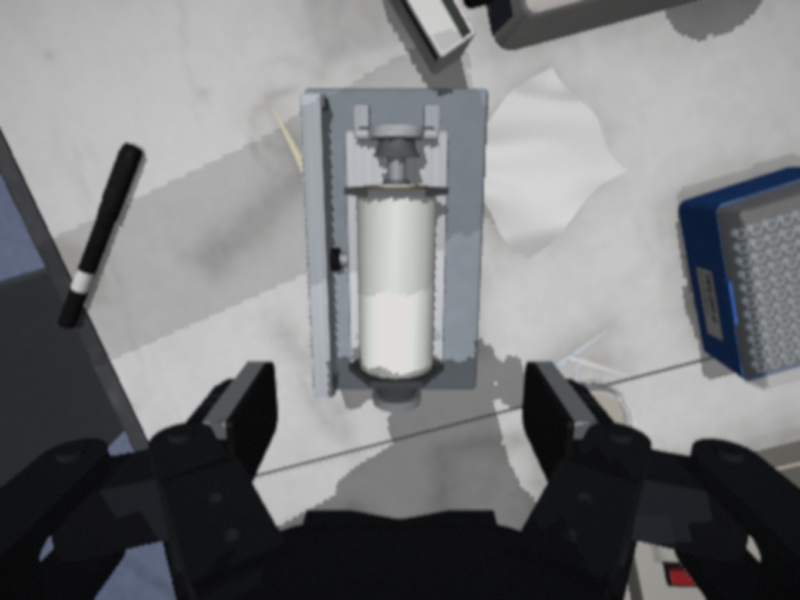

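View pics/s18c.png

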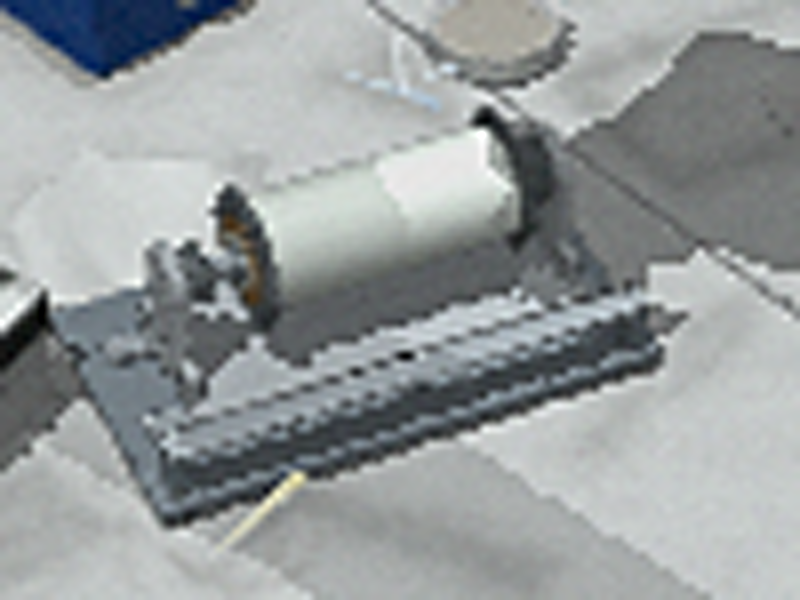

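```bash
python3 - <<'E'
from trk import *; from h import *
s=load("s18");w=load("w18");k=1.42857
y=np.array([np.sin(np.radians(YAW)),np.cos(np.radians(YAW)),0])
rim=np.array([563,122.8,0]);O=rim-70*y
A=(w.ray(346/k,190/k,64)+w.ray(448/k,190/k,64))/2;B=(w.ray(350/k,364/k,64)+w.ray(443/k,364/k,64))/2
print("y of flanges rel O",(A-O)@y,(B-O)@y,"lat",[(q-O)@np.array([y[1],-y[0],0]) for q in(A,B)])
for z in(60,64,66):
    for n,d in(("pinflange top",54),("stubflange top",-50)): print(z,n,((s.proj(O+d*y+[0,0,z+25])-[220,180])*8).round(0))
E
```

```text
y of flanges rel O 52.15856961574688 -51.04197857413791 lat [np.float64(0.29840792163983904), np.float64(-0.12809197665225652)]
60 pinflange top [238. 218.]
60 stubflange top [495. 140.]
64 pinflange top [238. 210.]
64 stubflange top [495. 132.]
66 pinflange top [238. 205.]
66 stubflange top [495. 128.]
```

View pics/d18c.png

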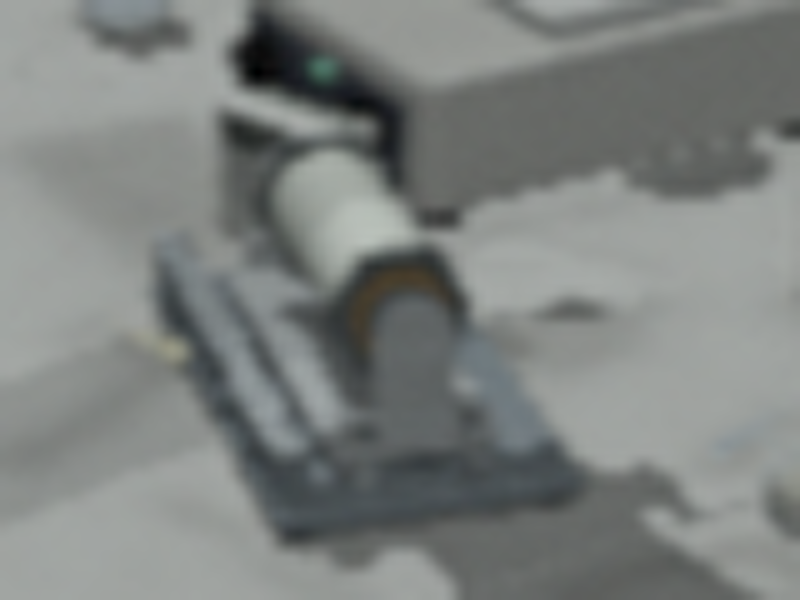

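```bash
python3 -c "
from bench import arm
s=arm.read_state();print(s['time_s'],s['force'],s['joint_vel'].round(3));print(arm.close_job())"
```

```text
22.85 [ 0.72344139 -0.07181078 -0.14162248] [-0.     0.012  0.001  0.011 -0.     0.     0.   ]
the job is handed in; nothing more can be done
None
```

The full roll hangs level in both cups with the stub in the large cup. I handed the job in at 22.9 s; the hand-in gave no verdict.

**What I did**
- **Grip:** The first grip missed and the roll did not move. The pad tips sit about 35 mm behind the stated tool point. I went lower and gripped again at 70 N.
- **Insertion:** I brought the roll in tilted 20°, pin down, and felt the cup bottom where the camera had put it. I then pressed the pin in by about 11–12 mm of its 13 mm.
- **Swing and release:** I swung the roll level and backed off until the spring force was about 6.5 N, with the stub almost home. Then I opened the fingers and withdrew upward. The highest push I read between roll and cups was about 10 N.

**Last checks**
- **Position:** The flanges sit at +52 and −51 mm along the cup axis. Sideways they are within 0.3 mm of it, and the roll is level.
- **Contact:** The tool force was near zero after I opened the fingers, and the arm is well clear.
- **Bystanders:** The objects near the dispenser look untouched in the last pictures. I did not measure their positions. The used roll, film box and well plate are not in those pictures, but the arm never went near the used roll.

**Not settled**
- **Pin depth:** The spring force gave about 10–11 mm of compression, while position and camera gave 11.5–12 mm.
- **Height:** My two camera checks of the roll's height did not agree. The scene camera showed the flange tops about 2 pixels higher than predicted. The wrist camera, judged by flange width, suggested lower. I took both as errors of reading, because the roll held still after release.

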